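# Clip the glaze test tiles to the viewing stand

## Task

Draw every glaze test tile up out of the slotted rack and stand each at its own upright of the viewing stand, glazed half up, sitting down on the ledge and flat against the upright, with a spring clip closed over the top edge so that it grips tile and upright together. Only when every tile is clipped, bring the viewing lamp up: slide the dimmer grip along its track until it is level with the brass pointer. Do not shift the bowl, the cup or the vase.

Things in the scene. Friction and masses are not known exactly. Their poses are not given: they have to be found in the camera images.
- tile1: Fired clay test tile, a flat plate 8 mm thick (its x), 60 mm wide (its y), 110 mm tall (its z); origin at the centre of its lower edge face, z up. Upper half white glaze with a band, lower half bare terracotta; 0.1 kg. Two or three tiles are present, identical, each upright in a rack slot.
- tile2: Fired clay test tile, a flat plate 8 mm thick (its x), 60 mm wide (its y), 110 mm tall (its z); origin at the centre of its lower edge face, z up. Upper half white glaze with a band, lower half bare terracotta; 0.1 kg. Two or three tiles are present, identical, each upright in a rack slot.
- tile3: Fired clay test tile, a flat plate 8 mm thick (its x), 60 mm wide (its y), 110 mm tall (its z); origin at the centre of its lower edge face, z up. Upper half white glaze with a band, lower half bare terracotta; 0.1 kg. Two or three tiles are present, identical, each upright in a rack slot.
- rack: Wooden rack 160 x 90 mm, 50 mm high, fixed; origin at the centre of its underside. Three slots side by side along its x, at x = -42, 0 and +42 mm; each is 11 mm wide (x) and 66 mm long (y), floor 10 mm above the table, mouth at 50 mm, so a tile stands in 40 mm deep with its top 120 mm above the table.
- face: Leaning metal face of the fixed viewing stand. Origin: middle of the ledge's length, where ledge floor meets the front plane of the uprights, 34 mm above the table. x points out of the face, away from the robot; y along the ledge; z up the face, which leans 12 degrees, top towards the robot. Ledge floor at z = 0, 310 mm long, from x = 0 to a lip at x = 16 to 20 mm, 12 mm high.
- upright1 (a point): Front centre of the top end of one of three uprights: flat strips 36 mm wide (y) and 6 mm thick (x -6 to 0 mm of the face), 105 mm tall above the ledge floor, 115 mm apart, free behind; below 45 mm a low panel joins them. One tile per upright, centred, any free one: it overtops the upright by 5 mm, stands out 12 mm on either side of it, and makes 14 mm with it.
- upright2 (a point): Front centre of the top end of one of three uprights: flat strips 36 mm wide (y) and 6 mm thick (x -6 to 0 mm of the face), 105 mm tall above the ledge floor, 115 mm apart, free behind; below 45 mm a low panel joins them. One tile per upright, centred, any free one: it overtops the upright by 5 mm, stands out 12 mm on either side of it, and makes 14 mm with it.
- upright3 (a point): Front centre of the top end of one of three uprights: flat strips 36 mm wide (y) and 6 mm thick (x -6 to 0 mm of the face), 105 mm tall above the ledge floor, 115 mm apart, free behind; below 45 mm a low panel joins them. One tile per upright, centred, any free one: it overtops the upright by 5 mm, stands out 12 mm on either side of it, and makes 14 mm with it.
- clip1: Steel spring clip with black tails, 102 mm tall, 44 mm wide (x), 0.17 kg, one of four alike (extras are spare), standing on its jaws. Origin: centre of the underside, between the jaws; z up to the tails. Fixed half on -y: flat jaw face at y = -3, jaw 14 thick and 42 tall, toe out to y = -26 at its foot, upright tail with outer face at y = -20, z 52 to 102 mm. Either half may go behind.
- clip2: Steel spring clip with black tails, 102 mm tall, 44 mm wide (x), 0.17 kg, one of four alike (extras are spare), standing on its jaws. Origin: centre of the underside, between the jaws; z up to the tails. Fixed half on -y: flat jaw face at y = -3, jaw 14 thick and 42 tall, toe out to y = -26 at its foot, upright tail with outer face at y = -20, z 52 to 102 mm. Either half may go behind.
- clip3: Steel spring clip with black tails, 102 mm tall, 44 mm wide (x), 0.17 kg, one of four alike (extras are spare), standing on its jaws. Origin: centre of the underside, between the jaws; z up to the tails. Fixed half on -y: flat jaw face at y = -3, jaw 14 thick and 42 tall, toe out to y = -26 at its foot, upright tail with outer face at y = -20, z 52 to 102 mm. Either half may go behind.
- clip4: Steel spring clip with black tails, 102 mm tall, 44 mm wide (x), 0.17 kg, one of four alike (extras are spare), standing on its jaws. Origin: centre of the underside, between the jaws; z up to the tails. Fixed half on -y: flat jaw face at y = -3, jaw 14 thick and 42 tall, toe out to y = -26 at its foot, upright tail with outer face at y = -20, z 52 to 102 mm. Either half may go behind.
- clip1_jaw (a joint): Moving half of clip1, hinged about x at y = 0, z = 50 mm: jaw lip at y = +3 to 20, tail bead out to y = +26, z = 90 mm. Pinching the tails along y at z about 85 mm from 46 to 22 mm (10 N) opens the jaws from 6 to 29 mm, throat 42 mm deep; letting go shuts them. 0 rad shut, about 0.18 gripping tile and upright, 0.58 fully open.
- clip2_jaw (a joint): Moving half of clip2, hinged about x at y = 0, z = 50 mm: jaw lip at y = +3 to 20, tail bead out to y = +26, z = 90 mm. Pinching the tails along y at z about 85 mm from 46 to 22 mm (10 N) opens the jaws from 6 to 29 mm, throat 42 mm deep; letting go shuts them. 0 rad shut, about 0.18 gripping tile and upright, 0.58 fully open.
- clip3_jaw (a joint): Moving half of clip3, hinged about x at y = 0, z = 50 mm: jaw lip at y = +3 to 20, tail bead out to y = +26, z = 90 mm. Pinching the tails along y at z about 85 mm from 46 to 22 mm (10 N) opens the jaws from 6 to 29 mm, throat 42 mm deep; letting go shuts them. 0 rad shut, about 0.18 gripping tile and upright, 0.58 fully open.
- clip4_jaw (a joint): Moving half of clip4, hinged about x at y = 0, z = 50 mm: jaw lip at y = +3 to 20, tail bead out to y = +26, z = 90 mm. Pinching the tails along y at z about 85 mm from 46 to 22 mm (10 N) opens the jaws from 6 to 29 mm, throat 42 mm deep; letting go shuts them. 0 rad shut, about 0.18 gripping tile and upright, 0.58 fully open.
- dimmer_top (a point): Centre of the top of the dimmer grip, a black block 28 x 20 x 40 mm (20 mm along the track), its top 54 mm above the table; it slides along the track, a grey bar 14 mm high, 40 mm wide and 170 mm long, with about 2 N.
- dimmer (a joint): Dimmer position in m, 0 to 0.12, growing along the track's +y.
- pointer: Brass pointer tab 16 x 5 x 16 mm standing beside the dimmer track on its far side; its y is parallel to the track. The grip is set when its middle is level with the pointer's middle, that is at y = 0 in this frame.
- bowl: Terracotta bowl, rim radius 50 mm, 55 mm tall, not to be shifted; origin at the centre of its underside.
- cup: White cup, radius 34 mm, 75 mm tall, not to be shifted; origin at the centre of its underside.
- vase: Terracotta vase, radius 45 mm, 115 mm tall, not to be shifted; origin at the centre of its underside.
There are look-alikes about, which are no part of the job. What is shaped like the clip4 but green is not meant.

How it is judged:
On the way:
1. every tile stands at an upright of the stand, clipped to it (angle between each of tile1, tile2, tile3's own z axis and vertical below 0.32 rad and angle between the z axis of each of tile1, tile2, tile3 and the z axis of face, either way round below 0.12 rad and angle between the x axis of each of tile1, tile2, tile3 and the x axis of face, either way round below 0.15 rad and z of tile1 in the frame of face between -0.004 and 0.008 m and x of tile1 in the frame of face between 0 and 0.01 m and ((contact force between clip1 and tile1 above 1.5 N and contact force between clip1 and face above 1.5 N and z of clip1 in the frame of face above 0.05 m and angle between the z axis of clip1 and the z axis of face, either way round below 0.45 rad and linear speed of clip1 below 0.03 m/s) or (contact force between clip2 and tile1 above 1.5 N and contact force between clip2 and face above 1.5 N and z of clip2 in the frame of face above 0.05 m and angle between the z axis of clip2 and the z axis of face, either way round below 0.45 rad and linear speed of clip2 below 0.03 m/s) or (contact force between clip3 and tile1 above 1.5 N and contact force between clip3 and face above 1.5 N and z of clip3 in the frame of face above 0.05 m and angle between the z axis of clip3 and the z axis of face, either way round below 0.45 rad and linear speed of clip3 below 0.03 m/s) or (contact force between clip4 and tile1 above 1.5 N and contact force between clip4 and face above 1.5 N and z of clip4 in the frame of face above 0.05 m and angle between the z axis of clip4 and the z axis of face, either way round below 0.45 rad and linear speed of clip4 below 0.03 m/s)) and linear speed of each of tile1, tile2, tile3 below 0.03 m/s and z of tile2 in the frame of face between -0.004 and 0.008 m and x of tile2 in the frame of face between 0 and 0.01 m and ((contact force between clip1 and tile2 above 1.5 N and contact force between clip1 and face above 1.5 N and z of clip1 in the frame of face above 0.05 m and angle between the z axis of clip1 and the z axis of face, either way round below 0.45 rad and linear speed of clip1 below 0.03 m/s) or (contact force between clip2 and tile2 above 1.5 N and contact force between clip2 and face above 1.5 N and z of clip2 in the frame of face above 0.05 m and angle between the z axis of clip2 and the z axis of face, either way round below 0.45 rad and linear speed of clip2 below 0.03 m/s) or (contact force between clip3 and tile2 above 1.5 N and contact force between clip3 and face above 1.5 N and z of clip3 in the frame of face above 0.05 m and angle between the z axis of clip3 and the z axis of face, either way round below 0.45 rad and linear speed of clip3 below 0.03 m/s) or (contact force between clip4 and tile2 above 1.5 N and contact force between clip4 and face above 1.5 N and z of clip4 in the frame of face above 0.05 m and angle between the z axis of clip4 and the z axis of face, either way round below 0.45 rad and linear speed of clip4 below 0.03 m/s)) and z of tile3 in the frame of face between -0.004 and 0.008 m and x of tile3 in the frame of face between 0 and 0.01 m and ((contact force between clip1 and tile3 above 1.5 N and contact force between clip1 and face above 1.5 N and z of clip1 in the frame of face above 0.05 m and angle between the z axis of clip1 and the z axis of face, either way round below 0.45 rad and linear speed of clip1 below 0.03 m/s) or (contact force between clip2 and tile3 above 1.5 N and contact force between clip2 and face above 1.5 N and z of clip2 in the frame of face above 0.05 m and angle between the z axis of clip2 and the z axis of face, either way round below 0.45 rad and linear speed of clip2 below 0.03 m/s) or (contact force between clip3 and tile3 above 1.5 N and contact force between clip3 and face above 1.5 N and z of clip3 in the frame of face above 0.05 m and angle between the z axis of clip3 and the z axis of face, either way round below 0.45 rad and linear speed of clip3 below 0.03 m/s) or (contact force between clip4 and tile3 above 1.5 N and contact force between clip4 and face above 1.5 N and z of clip4 in the frame of face above 0.05 m and angle between the z axis of clip4 and the z axis of face, either way round below 0.45 rad and linear speed of clip4 below 0.03 m/s))), for 0.3 s.
At the end, for the whole second after the job is handed in: Every tile present stands at rest on the ledge (within 8 mm of its floor, 10 mm of the face, about 7 degrees of upright and flat to it), with a clip over the top pressing tile and stand with over 1.5 N each; the dimmer grip is within 6 mm of the pointer along the track (all of step 1 and y of dimmer_top in the frame of pointer between -0.006 and 0.006 m); the robot touches nothing.
It fails at once if the bowl is shifted by more than 30 mm or tipped (distance of bowl from where it was at the start of the episode above 0.03 m or angle between bowl's own z axis and vertical above 0.5 rad).
It fails at once if the cup is shifted by more than 30 mm or tipped (distance of cup from where it was at the start of the episode above 0.03 m or angle between cup's own z axis and vertical above 0.5 rad).
It fails at once if the vase is shifted by more than 30 mm or tipped (distance of vase from where it was at the start of the episode above 0.03 m or angle between vase's own z axis and vertical above 0.5 rad).
Of tile1, tile2, tile3 only 2 to 3 are there at a start; the rules pass over those that are not, and their reading is None.
At some moment in a run one of clip1, clip2, clip3, clip4 may be knocked a few centimetres aside while the robot is not near it.
It also fails if it takes over 210 s, if anything falls off the work surface, if the arm or the gripper's body presses on something with over 40 N, if the wrist force passes 120 N, or if a joint passes its speed limit or range.

## Robot

A 7-joint arm with a two-finger parallel gripper is mounted at the origin on the work surface. World frame = base frame: x ahead of the robot, y to its left, z up, the work surface at z = 0. Lengths are in m, angles in rad, forces in N, time in s.
With the tool pointing down it reaches from about 0.4 to 0.85 m from the base axis. Payload 10.4 kg.
Tool frame: the origin (TCP) lies at the very end of the fingers, on their centre line; the grasp point (between the pads) lies 19 mm behind it; y points along the fingers, z is the direction in which the jaws open and shut, and the axes are right-handed (so a half turn about y gives the same grasp; the last joint's range is limited). The gripper opens to 85 mm and grips with 20 to 120 N. Pads are 22 mm wide; open, the fingers measure 114 mm over their backs; the gripper's body (76 mm by 85 mm) begins 54 mm behind the grasp point. The pads swing forward as they close: fully open they stand 13 mm farther back than shut.
Start: joints at [1.095, 0.332, -0.065, 1.46, 0.022, 1.35, -0.088], TCP at [0.273, -0.562, 0.196] pointing down, gripper open.
Joint ranges: [-2.6, 2.6], [-0.5, 2.12], [-1.47, 1.34], [0.16, 2.42], [-1.27, 4.41], [0.06, 2.06], [-2.6, 2.6]. Speed limits (rad/s): [2.22, 2.22, 2.79, 2.79, 3.14, 3.14, 3.14].

## Interface

Orientations are given as a unit quaternion [x, y, z, w].
In Python, from workcell import manip gives the robot as it stands.
- The arm moves only by the shell command python3 -m jog 'ROWS' [FORCE]. ROWS is JSON, a list of rows, each an object with "dp": the shift along the tool's x, y, z in units of 50 mm (1.0 is 50 mm), a list of three; "turn": the turn about the tool's y in units of 5 degrees (1.0 is 5 degrees); "claw": the finger opening in mm, from 0 to 85.4. In form: [{"dp": [x, y, z], "turn": turn, "claw": claw}, ...]. A call has 1 to 20 rows; each row shifts and turns the commanded pose from where the row before left it, along the tool's axes as they then stand; what a row does not reach is not made up. A row lasts 1/8 s, in which the tool goes at most 62.5 mm and 10.7 degrees, less where a joint would pass 70% of its speed; a pose out of reach is approached as far as the arm can. A call is refused whole if a number of a shift passes 1 or a number of a turn 1, either way. A call with a gripper value outside its range is refused whole. The fingers move at their own pace and stop on an object; FORCE is the grip in N (left out, the last holds). Time passes only in rows, so rows that do not move let the fingers close. It gives the time, the measured TCP pose, the force and the opening at its end, in the units of the state.
- manip.get_obs(): the state, without advancing time (a new reading comes with each control period).
- manip.camera(name): name is "scene" or "side" or "wrist"; returns a dict with "frame" (480x640x3 uint8, blue, green, red), "depth" (480x640 float32, m along the optical axis (not along the pixel's ray), 0 where there is no reading), "fx", "fy", "cx", "cy" (pixels), "R" (3x3) and "t" (3): a world point X has camera coordinates R X + t. Camera axes: x right, y down, z forward; pixel columns grow to the right and rows downward; lengths in m; the calibration is good to about 2 mm. A picture is of the moment at which its call begins.
- manip.hand_in(): hands the job in, once; it reports no verdict.
The state is a dict: "clock": time; "joint_pos": joint angles; "joint_velocities": joint speeds; "tau": joint torques, N m; "position": TCP position; "ee_rot": TCP orientation; "ft_force": force on the tool from outside, world axes, zero at the start; "torque": the same for the moment, N m; "grip_width": opening from 0.0 (shut) to 1.0 (fully open).
Only numpy, scipy, OpenCV 4.12 (cv2) and the standard library are available. Lean on these libraries where they do the work, as an engineer would, in place of code of your own. Each camera call takes 0.05 s, during which the arm holds its last target. There are 200 camera calls.

## Working session

There is one attempt and no reset: what is moved stays moved. The work goes in short steps, Python scripts to look and compute and a shell command to move; the robot and the scene stay as the last step left them, time stands still between calls to the robot, and variables do not carry over. Pictures are saved under pics/ and viewed, about 12 in all and at most 16, crops included, and the job is handed in when it is done.

```bash
mkdir -p pics; ls; cat > h.py <<'E'
import numpy as np, cv2
from workcell import manip
from scipy.spatial.transform import Rotation as Rn
def cam(n):
    c=manip.camera(n); c['R']=np.array(c['R']); c['t']=np.array(c['t']); return c
def cloud(c):
    d=c['depth']; v,u=np.mgrid[:480,:640]
    P=np.stack([(u-c['cx'])/c['fx']*d,(v-c['cy'])/c['fy']*d,d],-1)
    return (P-c['t'])@c['R']   # R^T (P-t)
def ob():
    o=manip.get_obs(); R=Rn.from_quat(o['ee_rot']).as_matrix(); p=np.array(o['position']); return o,p,R
def rep():
    o,p,R=ob(); print('t',o['clock'],'p',p.round(4),'\nR',R.round(3).tolist(),'F',np.round(o['ft_force'],1),'g',round(o['grip_width']*85.4,1),'q',np.round(o['joint_pos'],2)); return p,R
def units(target):
    o,p,R=ob(); return (R.T@(np.array(target)-p)/0.05).round(2)
E
python3 - <<'E'
from h import *
rep()
for n in('scene','side'):
    c=cam(n); cv2.imwrite(f'pics/{n}0.png',c['frame']); np.savez(f'{n}0.npz',**c); print(n,c['R'].round(2).tolist(),c['t'],c['fx'])
E
```

```text
pics
t 0.0 p [ 0.2732 -0.5616  0.1951] 
R [[-0.899, -0.001, 0.437], [-0.438, 0.001, -0.899], [0.0, -1.0, -0.001]] F [ 0.6  0.5 -0.3] g 85.6 q [ 1.1   0.33 -0.06  1.46  0.02  1.35 -0.09]
scene [[0.13, 0.99, -0.01], [0.85, -0.11, -0.51], [-0.51, 0.06, -0.86]] [ 0.01044063 -0.44496404  1.3974231 ] 437.7771759299481
side [[-0.98, -0.21, 0.01], [-0.11, 0.5, -0.86], [0.18, -0.84, -0.51]] [0.56950139 0.20316116 0.94656205] 471.48473795597795
```

View pics/scene0.png

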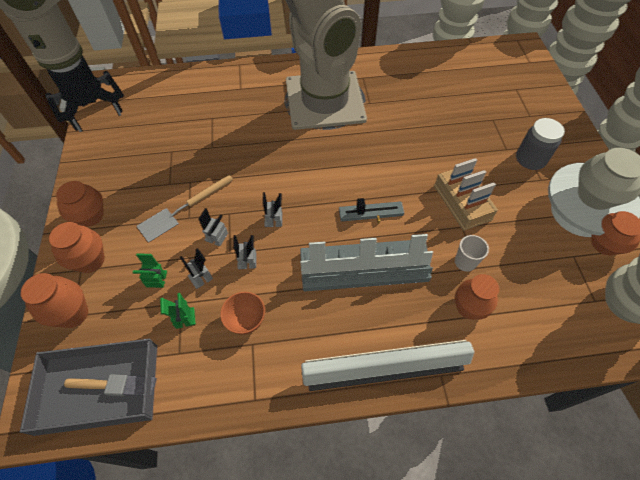

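View pics/side0.png

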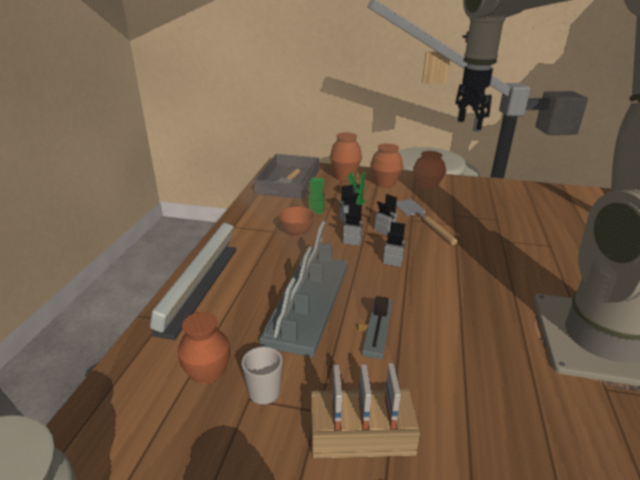

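The scene image shows three tiles in the rack (~465,190) and the stand at (366,262). The four grey and black clips are at (272,210), (212,227), (245,252) and (197,268), with green decoys at (150,270) and (178,312). The dimmer grip is at (361,208), its brass pointer at (378,218), the bowl at (243,313), the cup at (472,252) and the vase at (477,297). Next I measure these from depth.

```bash
cat > m.py <<'E'
from h import *
def comps(mask,P,minpx=8):
    n,l,s,c=cv2.connectedComponentsWithStats(mask.astype(np.uint8),connectivity=8)
    for i in range(1,n):
        if s[i,4]>=minpx: yield c[i].round(),P[l==i]
E
python3 - <<'E'
from m import *
def show(name,g):
    for c,Q in g:
        r=cv2.minAreaRect((Q[:,:2]*1000).astype(np.float32)); 
        print(name,c,len(Q),'mean',Q.mean(0).round(3),'min',Q.min(0).round(3),'max',Q.max(0).round(3),'rect',np.round(r[0]),np.round(r[1]),round(r[2],1))
for n in('scene','side'):
    c=dict(np.load(f'{n}0.npz')); P=cloud(c); f=c['frame']; hsv=cv2.cvtColor(f,cv2.COLOR_BGR2HSV)
    X,Y,Z=P[...,0],P[...,1],P[...,2]; ok=(c['depth']>0)&(X>.3)&(X<.85)
    print(n,'table z',np.median(Z[ok&(abs(Z)<.03)]))
    show('tileTop',comps(ok&(Y>.2)&(Z>.112)&(Z<.13)&(hsv[...,1]<60),P))
    show('upTop',comps(ok&(Y>-.15)&(Y<.25)&(Z>.125)&(Z<.142)&(hsv[...,1]<70),P))
    show('tails',comps(ok&(Y<-.05)&(Z>.07)&(Z<.115)&(f.max(-1)<70),P))
    show('grip',comps(ok&(Y>-.1)&(Y<.25)&(Z>.045)&(Z<.06)&(f.max(-1)<70),P))
    show('brass',comps(ok&(Y>-.1)&(Y<.25)&(Z<.03)&(hsv[...,1]>170)&(hsv[...,0]>17)&(hsv[...,0]<32)&(f[...,2]>110),P,5))
E
python3 - <<'E'
import cv2,numpy as np
a=cv2.imread('pics/scene0.png'); 
x=cv2.resize(a[150:330,130:300],None,fx=3.3,fy=3.3,interpolation=2)
cv2.imwrite('pics/c1.png',x)
E
```

```text
scene table z 0.000713291490740591
tileTop [549. 131.] 464 mean [0.329 0.554 0.119] min [0.3   0.518 0.112] max [0.36  0.595 0.124] rect [330. 557.] [59. 77.] 0.2
tileTop [465. 163.] 90 mean [0.408 0.303 0.118] min [0.396 0.275 0.112] max [0.418 0.332 0.123] rect [407. 303.] [10. 59.] 14.6
tileTop [474. 175.] 91 mean [0.448 0.313 0.119] min [0.439 0.285 0.112] max [0.459 0.343 0.124] rect [447. 314.] [10. 59.] 14.8
tileTop [592. 196.] 141 mean [0.55  0.572 0.121] min [0.492 0.553 0.112] max [0.583 0.619 0.13 ] rect [546. 575.] [108.  33.] 34.1
tileTop [483. 188.] 102 mean [0.489 0.324 0.119] min [0.478 0.295 0.112] max [0.498 0.355 0.124] rect [487. 325.] [11. 62.] 13.9
tileTop [633. 278.] 323 mean [0.764 0.566 0.119] min [0.719 0.549 0.113] max [0.809 0.598 0.129] rect [759. 567.] [26. 99.] 67.2
upTop [419. 237.] 85 mean [0.612 0.131 0.133] min [0.607 0.113 0.125] max [0.616 0.148 0.139] rect [611. 130.] [35.  9.] 88.6
upTop [368. 241.] 91 mean [0.607 0.016 0.133] min [ 0.602 -0.002  0.125] max [0.612 0.033 0.139] rect [607.  16.] [34.  9.] 85.4
upTop [316. 244.] 87 mean [ 0.602 -0.
[... 2505 characters left out ...]
0.103] rect [ 473. -338.] [48. 36.] 59.9
tails [354. 213.] 234 mean [ 0.551 -0.264  0.086] min [ 0.534 -0.286  0.07 ] max [ 0.571 -0.237  0.103] rect [ 552. -262.] [49. 36.] 88.3
tails [396. 232.] 272 mean [ 0.437 -0.19   0.086] min [ 0.419 -0.212  0.07 ] max [ 0.457 -0.161  0.102] rect [ 437. -187.] [48. 37.] 84.1
grip [296. 271.] 24 mean [ 0.643 -0.027  0.049] min [ 0.641 -0.047  0.046] max [ 0.646 -0.008  0.051] rect [644. -28.] [39.  4.] 86.2
grip [280. 303.] 29 mean [0.649 0.089 0.049] min [0.647 0.066 0.046] max [0.651 0.109 0.051] rect [649.  88.] [43.  4.] 88.8
grip [381. 301.] 110 mean [0.446 0.041 0.052] min [0.433 0.028 0.045] max [0.46  0.049 0.057] rect [446.  39.] [27. 21.] 5.4
```

View pics/c1.png

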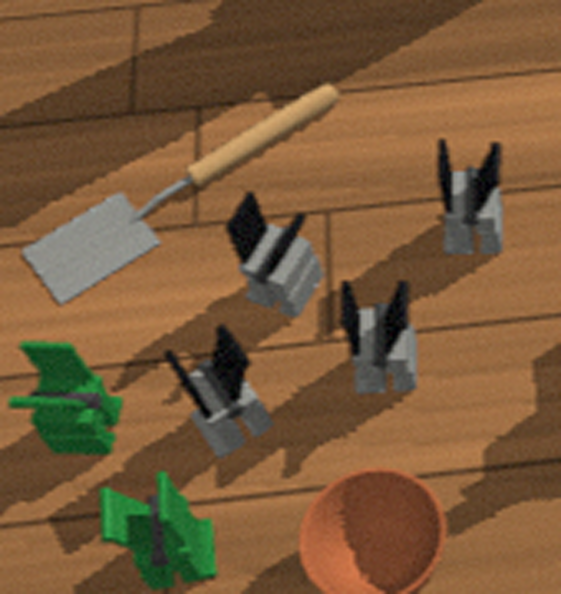

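Every measured height matches its given size (tile tops 0.12, upright tops 0.137, clip tails 0.102). The two cameras differ by about 5 mm in y. I'll move above the rack and take a close look with the wrist camera.

```bash
python3 -m jog '[{"dp":[-0.6,-0.09,-0.56],"turn":0,"claw":85},{"dp":[-0.6,-0.09,-0.56],"turn":0,"claw":85},{"dp":[-0.6,-0.09,-0.56],"turn":0,"claw":85},{"dp":[-0.6,-0.09,-0.56],"turn":0,"claw":85},{"dp":[-0.6,-0.09,-0.56],"turn":0,"claw":85},{"dp":[-0.6,-0.09,-0.56],"turn":0,"claw":85},{"dp":[-0.6,-0.09,-0.56],"turn":0,"claw":85},{"dp":[-0.6,-0.09,-0.56],"turn":0,"claw":85},{"dp":[-0.6,-0.09,-0.56],"turn":0,"claw":85},{"dp":[-0.6,-0.09,-0.56],"turn":0,"claw":85},{"dp":[-0.6,-0.09,-0.56],"turn":0,"claw":85},{"dp":[-0.6,-0.09,-0.56],"turn":0,"claw":85}]' 
python3 -m jog '[{"dp":[-0.33,0,-0.68],"turn":0,"claw":85},{"dp":[-0.33,0,-0.68],"turn":0,"claw":85},{"dp":[-0.33,0,-0.68],"turn":0,"claw":85},{"dp":[-0.33,0,-0.68],"turn":0,"claw":85},{"dp":[-0.33,0,-0.68],"turn":0,"claw":85},{"dp":[-0.33,0,-0.68],"turn":0,"claw":85},{"dp":[-0.33,0,-0.68],"turn":0,"claw":85},{"dp":[-0.33,0,-0.68],"turn":0,"claw":85},{"dp":[-0.33,0,-0.68],"turn":0,"claw":85},{"dp":[-0.33,0,-0.68],"turn":0,"claw":85},{"dp":[-0.33,0,-0.68],"turn":0,"claw":85},{"dp":[0,0,0],"turn":0.8,"claw":85},{"dp":[0,0,0],"turn":0.8,"claw":85},{"dp":[0,0,0],"turn":0.8,"claw":85},{"dp":[0,0,0],"turn":0,"claw":85}]'
python3 - <<'E'
from m import *
rep()
c=cam('wrist'); cv2.imwrite('pics/w1.png',c['frame']); P=cloud(c); f=c['frame']; hsv=cv2.cvtColor(f,cv2.COLOR_BGR2HSV)
for cc,Q in comps((c['depth']>0)&(P[...,2]>.112)&(P[...,2]<.128)&(hsv[...,1]<60),P,100):
    r=cv2.minAreaRect((Q[:,:2]*1000).astype(np.float32)); print(cc,len(Q),Q.mean(0).round(4),np.round(r[0],1),np.round(r[1],1),round(r[2],1))
E
```

```text
clock: 1.6
position: [0.4503, -0.1011, 0.2499]
ee_rot: [0.159, -0.689, 0.689, -0.159]
ft_force: [0.7, -0.4, -0.4]
grip_width: 0.994
clock: 3.48
position: [0.4496, 0.3132, 0.2496]
ee_rot: [0.086, -0.702, 0.702, -0.086]
ft_force: [-0.5, -0.1, -0.5]
grip_width: 0.994
t 3.475 p [0.4496 0.3132 0.2496] 
R [[-0.97, -0.0, 0.241], [-0.241, -0.0, -0.97], [0.0, -1.0, 0.0]] F [-0.5 -0.1 -0.5] g 84.9 q [ 0.07  0.24 -0.89  1.55  0.19  1.45 -2.16]
[15. 47.] 283 [0.5162 0.5586 0.1204] [514.8 559.7] [11.2 46.4] 87.1
[594.  61.] 226 [0.6104 0.1416 0.1202] [608.7 134.5] [35.7  8.5] 76.2
[313. 165.] 844 [0.4859 0.3263 0.1187] [485.6 326.7] [ 8.5 59.1] 14.1
[313. 215.] 800 [0.4456 0.3163 0.1184] [444.9 316.7] [ 8.7 59.6] 14.2
[ 27. 285.] 4187 [0.3219 0.5475 0.1181] [319.2 545.8] [77.9 53.7] 1.6
[313. 261.] 738 [0.4052 0.3067 0.1181] [404.6 306.4] [ 8.4 59.3] 14.0
```

View pics/w1.png

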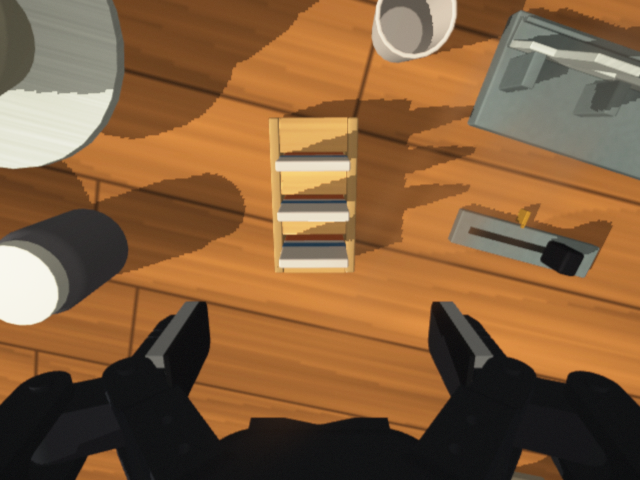

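The wrist view shows the tile tops at (313,165), (313,215) and (313,261), matching the other cameras. I'll pick the far tile across its width, so it can pivot about the pads when it is set down.

```bash
python3 -m jog '[{"dp":[-0.38,0.4,-0.05],"turn":0,"claw":85},{"dp":[-0.38,0.4,-0.04],"turn":0,"claw":85},{"dp":[0,0.5,0],"turn":0,"claw":85},{"dp":[0,0.5,0],"turn":0,"claw":85},{"dp":[0,0.5,0],"turn":0,"claw":85},{"dp":[0,0.5,0],"turn":0,"claw":85},{"dp":[0,0.4,0],"turn":0,"claw":85},{"dp":[0,0.23,0],"turn":0,"claw":85},{"dp":[0,0,0],"turn":0,"claw":50},{"dp":[0,0,0],"turn":0,"claw":50},{"dp":[0,0,0],"turn":0,"claw":50},{"dp":[0,0,0],"turn":0,"claw":50},{"dp":[0,0,0],"turn":0,"claw":50},{"dp":[0,0,0],"turn":0,"claw":50}]' 20
python3 - <<'E'
from m import *
rep(); c=cam('wrist'); cv2.imwrite('pics/w2.png',c['frame'])
E
```

```text
clock: 5.28
position: [0.4861, 0.3274, 0.0793]
ee_rot: [-0.085, 0.702, -0.702, 0.086]
ft_force: [0.4, -0.4, 5.8]
grip_width: 0.66
t 5.275 p [0.4861 0.3274 0.0793] 
R [[-0.971, 0.002, 0.241], [-0.241, 0.001, -0.971], [-0.002, -1.0, -0.0]] F [ 0.4 -0.4  5.8] g 56.3 q [-0.02  0.46 -0.82  1.67  0.37  1.16 -2.26]
```

View pics/w2.png

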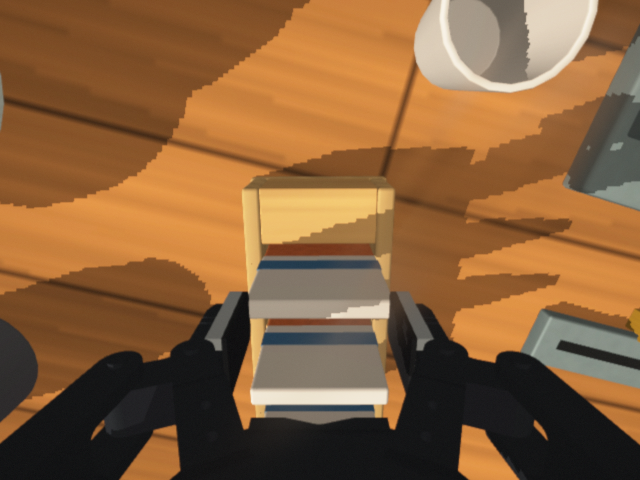

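The far tile is held squarely, with the pads on both side edges. I'll lift it and use the scene cloud to fit the plane of the stand's face.

```bash
python3 -m jog '[{"dp":[0,-0.1,0],"turn":0,"claw":50},{"dp":[0,-0.3,0],"turn":0,"claw":50},{"dp":[0,-0.5,0],"turn":0,"claw":50},{"dp":[0,-0.5,0],"turn":0,"claw":50},{"dp":[0,-0.5,0],"turn":0,"claw":50},{"dp":[0,-0.5,0],"turn":0,"claw":50},{"dp":[0,-0.5,0],"turn":0,"claw":50},{"dp":[0,-0.5,0],"turn":0,"claw":50},{"dp":[0,0,0],"turn":0.9,"claw":50},{"dp":[0,0,0],"turn":0.9,"claw":50},{"dp":[0,0,0],"turn":0.9,"claw":50},{"dp":[0,0,0],"turn":0,"claw":50}]' 
python3 - <<'E'
from m import *
rep()
def fit(P,m,nm):
    X,Y,Z=P[...,0],P[...,1],P[...,2]
    Q=P[m&(X>.57)&(X<.66)&(Y>-.13)&(Y<.17)&(Z>.085)&(Z<.128)]
    for it in range(5):
        A=np.c_[Q[:,1],Q[:,2],np.ones(len(Q))]; s=np.linalg.lstsq(A,Q[:,0],rcond=None)[0]; r=Q[:,0]-A@s; Q=Q[abs(r)<max(.002,2*r.std())]
    print(nm,len(Q),'x=%.3f y + %.3f z + %.4f'%tuple(s),'res',r.std().round(4),'lean deg',np.degrees(np.arctan(-s[1])).round(1))
    h=np.array([.034,.1367]); print(' x at y=0, z=.034,.1367:',(s[1]*h+s[2]).round(4))
    for y0 in(-.096,.018,.134):
        q=Q[(abs(Q[:,1]-y0)<.035)]; print('  upright y',np.percentile(q[:,1],[1,99]).round(4),'mid',(np.percentile(q[:,1],[1,99]).mean()).round(4))
c=dict(np.load('scene0.npz')); fit(cloud(c),c['depth']>0,'scene')
c=cam('wrist'); cv2.imwrite('pics/w3.png',c['frame']); fit(cloud(c),c['depth']>0,'wrist')
E
```

```text
clock: 6.82
position: [0.4855, 0.3269, 0.2492]
ee_rot: [-0.003, 0.707, -0.707, 0.003]
ft_force: [-0.0, 0.4, -0.1]
grip_width: 0.587
t 6.825 p [0.4855 0.3269 0.2492] 
R [[-1.0, 0.001, 0.008], [-0.008, 0.0, -1.0], [-0.001, -1.0, -0.0]] F [-0.   0.4 -0.1] g 50.1 q [-0.01  0.33 -0.84  1.45  0.24  1.47 -2.4 ]
scene 549 x=0.046 y + -0.212 z + 0.6355 res 0.0009 lean deg 12.0
 x at y=0, z=.034,.1367: [0.6282 0.6065]
  upright y [-0.1171 -0.0824] mid -0.0997
  upright y [-0.0016  0.0331] mid 0.0158
  upright y [0.1126 0.1477] mid 0.1302
wrist 255 x=-1.310 y + -0.200 z + 0.8337 res 0.0016 lean deg 11.3
 x at y=0, z=.034,.1367: [0.8269 0.8064]Traceback (most recent call last):
  File "<stdin>", line 13, in <module>
  File "<stdin>", line 11, in fit
    return _quantile_unchecked(
        a, q, axis, out, overwrite_input, method, keepdims, weights)
    return _ureduce(a,
                    func=_quantile_ureduce_func,
    ...<5 lines>...
                    overwrite_input=overwrite_input,
                    method=method)
    r = func(a, **kwargs)
    result = _quantile(arr,
                       quantiles=q,
    ...<2 lines>...
                       out=out,
                       weights=wgt)
    slices_having_nans = np.isnan(arr[-1, ...])
                                  ~~~^^^^^^^^^
IndexError: index -1 is out of bounds for axis 0 with size 0
```

View pics/w3.png

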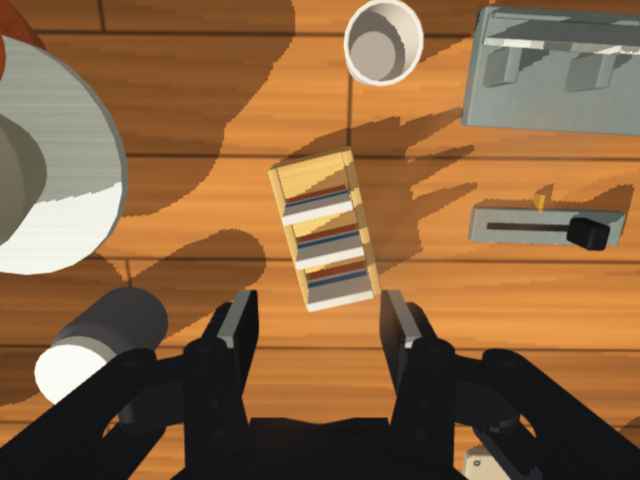

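The tile was not held: all three are still in the rack, with the fingers closed to 50 mm. I'll project the grasp point into that wrist image to see why.

```bash
python3 - <<'E'
from m import *
p,R=rep()
c=cam('wrist'); f=c['frame']
def pr(X):
    q=c['R']@X+c['t']; return (q[0]/q[2]*c['fx']+c['cx']).round(),(q[1]/q[2]*c['fy']+c['cy']).round(),q[2].round(3)
for k in (0,19,41): 
    print(k,[pr(p-R[:,1]*k/1000+R[:,2]*s) for s in(-.025,0,.025)])
P=cloud(c); 
# finger points in tool frame
m=(c['depth']>0)&(P[...,2]>p[2]-.03)
Q=((P[m]-p)@R)*1000; uv=np.argwhere(m)
for lo in range(-20,100,10):
    s=Q[(-Q[:,1]>=lo)&(-Q[:,1]<lo+10)]
    if len(s)>5:
        for sg in(-1,1):
            t=s[(s[:,2]*sg>0)&(abs(s[:,2])<70)]
            if len(t)>3: print(lo,sg,len(t),'x',np.percentile(t[:,0],[2,98]).round(1),'|z|',np.percentile(abs(t[:,2]),[2,98]).round(1))
E
```

```text
t 6.875 p [0.4855 0.3269 0.2491] 
R [[-1.0, 0.001, 0.01], [-0.01, 0.0, -1.0], [-0.001, -1.0, -0.0]] F [ 0.3 -0.3  0.2] g 49.6 q [-0.01  0.33 -0.84  1.45  0.24  1.47 -2.4 ]
0 [(np.float64(267.0), np.float64(271.0), np.float64(0.19)), (np.float64(317.0), np.float64(271.0), np.float64(0.19)), (np.float64(366.0), np.float64(271.0), np.float64(0.19))]
19 [(np.float64(262.0), np.float64(287.0), np.float64(0.172)), (np.float64(316.0), np.float64(287.0), np.float64(0.172)), (np.float64(371.0), np.float64(287.0), np.float64(0.172))]
41 [(np.float64(254.0), np.float64(310.0), np.float64(0.151)), (np.float64(316.0), np.float64(310.0), np.float64(0.151)), (np.float64(379.0), np.float64(310.0), np.float64(0.151))]
30 -1 52 x [-6.9 11.4] |z| [23.9 24.3]
30 1 50 x [-7.  11.2] |z| [25.8 26.2]
40 -1 491 x [-9.5 11.8] |z| [23.8 36.5]
40 1 494 x [-9.5 12. ] |z| [25.8 38.2]
50 -1 737 x [-9.5 11.7] |z| [23.9 37.3]
50 1 733 x [-9.6 11.8] |z| [25.8 39.1]
60 -1 851 x [-9.6 11.8] |z| [23.8 37.1]
60 1 855 x [-9.6 11.8] |z| [25.8 39.1]
70 -1 979 x [-10.4  11.2] |z| [23.8 41. ]
70 1 982 x [-10.4  10.9] |z| [25.8 42.7]
80 -1 2359 x [-11.8   6.1] |z| [24.6 54.7]
80 1 2325 x [-11.9   7.1] |z| [26.6 56.5]
90 -1 6169 x [-10.8  12.5] |z| [25.2 56.7]
90 1 6158 x [-10.8  12.5] |z| [27.1 58.6]
```

```bash
cat > tip.py <<'E'
from m import *
p,R=rep()
c=cam('wrist'); P=cloud(c); m=(c['depth']>0)&(P[...,2]>p[2]-.06)
Q=((P[m]-p)@R)*1000; Q=Q[(abs(Q[:,2])<60)&(Q[:,0]>-14)]
for s in(-1,1):
    t=Q[Q[:,2]*s>0]; k=-t[:,1]; print(s,'tip behind TCP',np.percentile(k,[.2,1,3]).round(1)); e=t[k<np.percentile(k,1)+8]; print('   |z|',abs(e[:,2]).min().round(1),'x',np.percentile(e[:,0],[2,98]).round(1))
E
for n in 1; do python3 -m jog '[{"dp":[0,0,0],"turn":0,"claw":3},{"dp":[0,0,0],"turn":0,"claw":3},{"dp":[0,0,0],"turn":0,"claw":3},{"dp":[0,0,0],"turn":0,"claw":3},{"dp":[0,0,0],"turn":0,"claw":3},{"dp":[0,0,0],"turn":0,"claw":3},{"dp":[0,0,0],"turn":0,"claw":3}]'; done; python3 tip.py
python3 -m jog '[{"dp":[0,0,0],"turn":0,"claw":85},{"dp":[0,0,0],"turn":0,"claw":85},{"dp":[0,0,0],"turn":0,"claw":85},{"dp":[0,0,0],"turn":0,"claw":85},{"dp":[0,0,0],"turn":0,"claw":85},{"dp":[0,0,0],"turn":0,"claw":85},{"dp":[0,0,0],"turn":0,"claw":85},{"dp":[0,0,0],"turn":0,"claw":85}]'; python3 tip.py
```

```text
clock: 7.8
position: [0.4856, 0.3269, 0.2484]
ee_rot: [0.003, -0.707, 0.707, -0.003]
ft_force: [-0.5, -0.5, -0.1]
grip_width: 0.037
t 7.8 p [0.4856 0.3269 0.2484] 
R [[-1.0, 0.0, 0.008], [-0.008, -0.0, -1.0], [-0.0, -1.0, 0.0]] F [-0.5 -0.5 -0.1] g 3.2 q [-0.01  0.33 -0.84  1.45  0.24  1.47 -2.4 ]
-1 tip behind TCP [40.7 46.1 57.4]
   |z| 0.7 x [-9.6 -4.5]
1 tip behind TCP [40.6 46.3 57.4]
   |z| 2.6 x [-9.6 -4.6]
clock: 8.85
position: [0.4856, 0.3268, 0.2484]
ee_rot: [0.003, -0.707, 0.707, -0.003]
ft_force: [-0.2, 1.0, -0.9]
grip_width: 0.997
t 8.85 p [0.4856 0.3268 0.2484] 
R [[-1.0, 0.0, 0.008], [-0.008, -0.0, -1.0], [-0.0, -1.0, 0.0]] F [-0.2  1.  -0.9] g 85.1 q [-0.01  0.33 -0.84  1.45  0.24  1.47 -2.4 ]
-1 tip behind TCP [48.2 51.2 55.8]
   |z| 41.0 x [-9.4 12.1]
1 tip behind TCP [48.  51.  55.2]
   |z| 42.8 x [-9.5 11.8]
```

Independent geometry puts the visible finger ends about 40 mm behind the reported TCP. I'll cross-check with the side and scene cameras before descending any further.

```bash
python3 - <<'E'
from m import *
p,R=rep()
for n in('side','scene'):
    c=cam(n); cv2.imwrite(f'pics/{n}1.png',c['frame']); P=cloud(c); f=c['frame']
    m=(c['depth']>0)&(abs(P[...,0]-p[0])<.04)&(abs(P[...,1]-p[1])<.07)&(P[...,2]>.135)
    Q=(P[m]-p)*1000; print(n,len(Q),'lowest above TCP',np.percentile(Q[:,2],[.5,2,5,10]).round(1))
    q=Q[Q[:,2]<np.percentile(Q[:,2],2)+8]; print(np.percentile(q,[2,50,98],axis=0).round(0).tolist())
E
```

```text
t 8.9 p [0.4856 0.3269 0.2484] 
R [[-1.0, 0.0, 0.008], [-0.008, -0.0, -1.0], [-0.0, -1.0, 0.0]] F [-0.1 -0.2  0.9] g 84.9 q [-0.01  0.33 -0.84  1.45  0.24  1.47 -2.4 ]
side 18426 lowest above TCP [ 58.3  76.8 131.7 152.5]
[[-11.0, -45.0, 49.0], [-2.0, 51.0, 67.0], [11.0, 57.0, 82.0]]
scene 6151 lowest above TCP [ 55.3  67.1  88.6 110.7]
[[-11.0, -59.0, 49.0], [6.0, 39.0, 64.0], [13.0, 52.0, 75.0]]
```

All three cameras agree that the finger ends sit about 36 mm higher than the stated TCP (48 mm when open, about 38 mm at the grip widths). I'll use that offset. I'll also turn the wrist half round to stay clear of the joint 7 limit, then grasp lower.

```bash
python3 -m jog '[{"dp":[0,0,0],"turn":-1,"claw":85},{"dp":[0,0,0],"turn":-1,"claw":85},{"dp":[0,0,0],"turn":-1,"claw":85},{"dp":[0,0,0],"turn":-1,"claw":85},{"dp":[0,0,0],"turn":-1,"claw":85},{"dp":[0,0,0],"turn":-1,"claw":85},{"dp":[0,0,0],"turn":-1,"claw":85},{"dp":[0,0,0],"turn":-1,"claw":85},{"dp":[0,0,0],"turn":-1,"claw":85},{"dp":[0,0,0],"turn":-1,"claw":85},{"dp":[0,0,0],"turn":-1,"claw":85},{"dp":[0,0,0],"turn":-1,"claw":85},{"dp":[0,0,0],"turn":-1,"claw":85},{"dp":[0,0,0],"turn":-1,"claw":85},{"dp":[0,0,0],"turn":-1,"claw":85},{"dp":[0,0,0],"turn":-1,"claw":85},{"dp":[0,0,0],"turn":-1,"claw":85},{"dp":[0,0,0],"turn":-1,"claw":85},{"dp":[0,0,0],"turn":-1,"claw":85},{"dp":[0,0,0],"turn":-1,"claw":85}]' 30
python3 -m jog '[{"dp":[0,0,0],"turn":-1,"claw":85},{"dp":[0,0,0],"turn":-1,"claw":85},{"dp":[0,0,0],"turn":-1,"claw":85},{"dp":[0,0,0],"turn":-1,"claw":85},{"dp":[0,0,0],"turn":-1,"claw":85},{"dp":[0,0,0],"turn":-1,"claw":85},{"dp":[0,0,0],"turn":-1,"claw":85},{"dp":[0,0,0],"turn":-1,"claw":85},{"dp":[0,0,0],"turn":-1,"claw":85},{"dp":[0,0,0],"turn":-1,"claw":85},{"dp":[0,0,0],"turn":-1,"claw":85},{"dp":[0,0,0],"turn":-1,"claw":85},{"dp":[0,0,0],"turn":-1,"claw":85},{"dp":[0,0,0],"turn":-1,"claw":85},{"dp":[0,0,0],"turn":-1,"claw":85},{"dp":[0,0,0],"turn":-1,"claw":85},{"dp":[0,0,0],"turn":-1,"claw":85},{"dp":[0,0,0],"turn":-1,"claw":85},{"dp":[0,0,0],"turn":-1,"claw":85},{"dp":[0,0,0],"turn":0,"claw":85}]'
python3 - <<'E'
from h import *
rep(); print(units([.4855,.3267,.035]))
E
```

```text
clock: 11.5
position: [0.4857, 0.3268, 0.2484]
ee_rot: [-0.544, 0.452, -0.452, 0.544]
ft_force: [0.6, -0.2, 0.2]
grip_width: 0.995
clock: 14.0
position: [0.4857, 0.3268, 0.2483]
ee_rot: [0.701, 0.095, -0.095, -0.701]
ft_force: [0.6, -0.3, -0.4]
grip_width: 0.993
t 14.0 p [0.4857 0.3268 0.2483] 
R [[0.964, -0.0, -0.266], [0.266, -0.0, 0.964], [-0.0, -1.0, -0.0]] F [ 0.6 -0.3 -0.4] g 84.8 q [ 0.3   0.59 -1.41  1.44  0.59  1.59  0.77]
[-0.    4.27 -0.  ]
```

```bash
python3 -m jog '[{"dp":[0,0.6,0],"turn":0.25,"claw":85},{"dp":[0,0.6,0],"turn":0,"claw":85},{"dp":[0,0.6,0],"turn":0,"claw":85},{"dp":[0,0.6,0],"turn":0,"claw":85},{"dp":[0,0.5,0],"turn":0,"claw":85},{"dp":[0,0.5,0],"turn":0,"claw":85},{"dp":[0,0.4,0],"turn":0,"claw":85},{"dp":[0,0.27,0],"turn":0,"claw":85},{"dp":[0,0.2,0],"turn":0,"claw":85},{"dp":[0,0,0],"turn":0,"claw":45},{"dp":[0,0,0],"turn":0,"claw":45},{"dp":[0,0,0],"turn":0,"claw":45},{"dp":[0,0,0],"turn":0,"claw":45},{"dp":[0,0,0],"turn":0,"claw":45},{"dp":[0,0,0],"turn":0,"claw":45},{"dp":[0,0,0],"turn":0,"claw":45}]' 30
python3 -m jog '[{"dp":[0,-0.1,0],"turn":0,"claw":45},{"dp":[0,-0.3,0],"turn":0,"claw":45},{"dp":[0,-0.5,0],"turn":0,"claw":45},{"dp":[0,-0.5,0],"turn":0,"claw":45},{"dp":[0,-0.5,0],"turn":0,"claw":45},{"dp":[0,-0.5,0],"turn":0,"claw":45},{"dp":[0,-0.6,0],"turn":0,"claw":45},{"dp":[0,-0.6,0],"turn":0,"claw":45},{"dp":[0,0,0],"turn":0,"claw":45}]'
python3 - <<'E'
from m import *
p,R=rep()
for n in('side','scene'):
    c=cam(n); cv2.imwrite(f'pics/{n}2.png',c['frame']); P=cloud(c)
    m=(c['depth']>0)&(abs(P[...,0]-p[0])<.04)&(abs(P[...,1]-p[1])<.06)&(P[...,2]>.13)
    Q=P[m]-p; print(n,np.percentile(Q[:,2]*1000,[.3,1,3]).round(1)); q=((P[m]-p)@R)*1000; q=q[q[:,1]>-30]; print(len(q),np.percentile(q,[2,50,98],axis=0).round(0).tolist())
E
```

```text
clock: 16.0
position: [0.4859, 0.3271, 0.0353]
ee_rot: [-0.702, -0.088, 0.087, 0.702]
ft_force: [-0.4, -0.7, 4.3]
grip_width: 0.694
clock: 17.12
position: [0.4858, 0.3281, 0.2186]
ee_rot: [-0.701, -0.089, 0.086, 0.702]
ft_force: [0.4, 0.8, -1.5]
grip_width: 0.698
t 17.125 p [0.4858 0.3281 0.2186] 
R [[0.969, 0.004, -0.246], [0.246, 0.003, 0.969], [0.004, -1.0, 0.002]] F [ 0.4  0.8 -1.5] g 59.6 q [ 0.29  0.6  -1.39  1.49  0.59  1.53  0.74]
side [-13.8  13.1  68.6]
268 [[-2.0, -29.0, -21.0], [4.0, -1.0, 30.0], [6.0, 23.0, 32.0]]
scene [-22.8 -15.5   5.4]
362 [[-3.0, -29.0, -33.0], [4.0, -4.0, -8.0], [5.0, 25.0, 25.0]]
```

The tile is held at 59.6 mm, with its lower edge about 25 mm below the TCP. I'll turn it to the face's yaw and go over the +y upright.

```bash
python3 -m jog '[{"dp":[0,0,0],"turn":0.85,"claw":45},{"dp":[0,0,0],"turn":0.85,"claw":45},{"dp":[0,0,0],"turn":0.85,"claw":45},{"dp":[0,0,0],"turn":0.85,"claw":45},{"dp":[0.4,0,-0.47],"turn":0,"claw":45},{"dp":[0.4,0,-0.47],"turn":0,"claw":45},{"dp":[0.4,0,-0.47],"turn":0,"claw":45},{"dp":[0.4,0,-0.47],"turn":0,"claw":45},{"dp":[0.4,0,-0.47],"turn":0,"claw":45},{"dp":[0.4,0,-0.47],"turn":0,"claw":45},{"dp":[0.4,0,-0.47],"turn":0,"claw":45},{"dp":[0.4,0,-0.47],"turn":0,"claw":45},{"dp":[0,0.8,0],"turn":0,"claw":45},{"dp":[0,0.7,0],"turn":0,"claw":45},{"dp":[0,0,0],"turn":0,"claw":45}]'
cat > chk.py <<'E'
from m import *
import sys
p,R=rep(); c=cam('scene'); P=cloud(c); m=(c['depth']>0)
q=((P-p)@R)*1000
s=m&(abs(q[...,2])<32)&(abs(q[...,0])<20)&(q[...,1]>-25)&(P[...,2]>.06)
Q=q[s]; print('tile in tool: n',len(Q),np.percentile(Q,[2,50,98],axis=0).round(1).tolist())
Q=P[s]; A=np.c_[Q[:,1]-p[1],Q[:,2]-.1,np.ones(len(Q))]
if len(Q)>20: print('tile face fit slope y,z, x@z=.1',np.linalg.lstsq(A,Q[:,0],rcond=None)[0].round(4))
o=np.array([.6282+.046*float(sys.argv[1]),float(sys.argv[1])]); print('ledge origin x',o[0].round(4),'units to target',units([o[0]+.0045,o[1],.0633]))
f=c['frame']; cv2.imwrite('pics/'+sys.argv[2]+'.png',cv2.resize(f[180:330,270:470],None,fx=3.5,fy=3.5,interpolation=2))
E
python3 chk.py .132 p1
```

```text
clock: 19.1
position: [0.6345, 0.1301, 0.1369]
ee_rot: [0.707, -0.019, 0.015, -0.706]
ft_force: [-0.1, -0.5, -0.6]
grip_width: 0.695
t 19.1 p [0.6345 0.1301 0.1369] 
R [[0.999, -0.005, 0.049], [-0.049, -0.001, 0.999], [-0.005, -1.0, -0.002]] F [-0.1 -0.5 -0.6] g 59.4 q [ 0.51  0.74 -1.21  1.42  0.68  1.45  0.83]
tile in tool: n 480 [[-12.0, -24.0, -31.6], [3.8, 13.8, -1.8], [6.1, 75.8, 29.3]]
tile face fit slope y,z, x@z=.1 [0.049  0.1729 0.6318]
ledge origin x 0.6343 units to target [0.07 1.52 0.03]
```

View pics/p1.png

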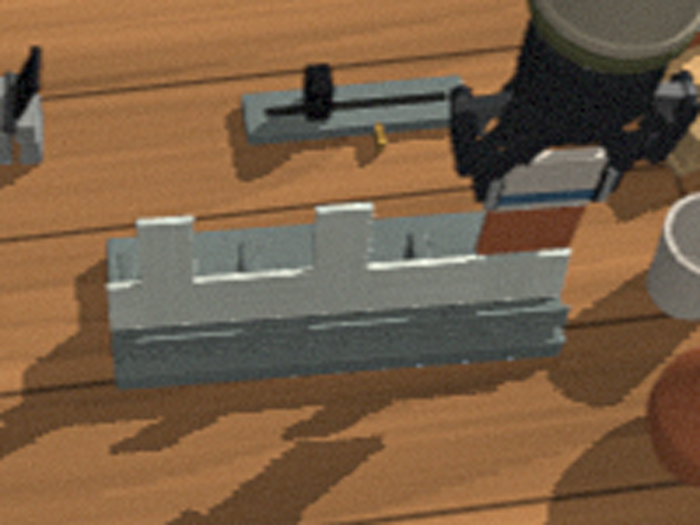

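The tile hangs clear and square in front of the +y upright, with its lower edge over the ledge. I'll lower it.

```bash
python3 -m jog '[{"dp":[0.07,0.4,0.03],"turn":0,"claw":45},{"dp":[0,0.4,0],"turn":0,"claw":45},{"dp":[0,0.3,0],"turn":0,"claw":45},{"dp":[0,0.2,0],"turn":0,"claw":45},{"dp":[0,0.15,0],"turn":0,"claw":45},{"dp":[0,0.07,0],"turn":0,"claw":45},{"dp":[0,0,0],"turn":0,"claw":45}]'; python3 chk.py .132 p2
```

```text
clock: 20.02
position: [0.6399, 0.1326, 0.064]
ee_rot: [0.707, -0.017, 0.017, -0.707]
ft_force: [-0.6, -0.3, -1.0]
grip_width: 0.694
t 20.025 p [0.6399 0.1326 0.064 ] 
R [[0.999, 0.0, 0.049], [-0.049, -0.0, 0.999], [0.0, -1.0, -0.0]] F [-0.6 -0.3 -1. ] g 59.3 q [ 0.49  0.8  -1.16  1.49  0.74  1.34  0.79]
tile in tool: n 143 [[-0.1, -23.9, -31.4], [4.4, -9.3, -3.5], [6.0, 3.6, 25.4]]
tile face fit slope y,z, x@z=.1 [0.0757 0.0388 0.645 ]
ledge origin x 0.6343 units to target [-0.02  0.02 -0.01]
```

```bash
python3 -m jog '[{"dp":[-0.03,0.04,0],"turn":0,"claw":45},{"dp":[-0.08,0.01,0],"turn":0,"claw":45},{"dp":[-0.08,0.01,0],"turn":0,"claw":45},{"dp":[-0.07,0.01,0],"turn":0,"claw":45},{"dp":[0,0,0],"turn":0,"claw":45}]' 20; python3 -m jog '[{"dp":[0,0,0],"turn":0,"claw":66},{"dp":[0,0,0],"turn":0,"claw":72},{"dp":[0,0,0],"turn":0,"claw":80},{"dp":[0,0,0],"turn":0,"claw":80},{"dp":[0,0,0],"turn":0,"claw":80},{"dp":[0,-0.2,0],"turn":0,"claw":80},{"dp":[0,-0.6,0],"turn":0,"claw":80},{"dp":[0,-0.8,0],"turn":0,"claw":80},{"dp":[0,-0.8,0],"turn":0,"claw":80},{"dp":[0,-0.8,0],"turn":0,"claw":85},{"dp":[-0.8,-0.4,0.3],"turn":-0.5,"claw":85},{"dp":[-0.8,0,0.5],"turn":-0.5,"claw":85},{"dp":[-0.8,0,0.5],"turn":-0.5,"claw":85},{"dp":[-0.5,0,0.6],"turn":-0.5,"claw":85},{"dp":[-0.5,0,0.6],"turn":-0.5,"claw":85},{"dp":[-0.4,0,0.6],"turn":-0.9,"claw":85},{"dp":[0,0,0],"turn":0,"claw":85}]'
cat > st.py <<'E'
from m import *
import sys
p,R=rep(); c=cam('scene'); P=cloud(c); f=c['frame']; hsv=cv2.cvtColor(f,cv2.COLOR_BGR2HSV); m=c['depth']>0
X,Y,Z=P[...,0],P[...,1],P[...,2]
for y0 in(-.0995,.0158,.1302):
    s=m&(abs(Y-y0)<.05)&(X>.6)&(X<.66)&(Z>.05)&(Z<.16)&(X-(.046*Y-.212*Z+.6355)>.004)
    Q=P[s]
    if len(Q)<40: print(y0,'no tile'); continue
    A=np.c_[Q[:,1]-y0,Q[:,2]-.09,np.ones(len(Q))]; k=np.linalg.lstsq(A,Q[:,0],rcond=None)[0]
    d=(Q[:,0]-(.046*Q[:,1]-.212*Q[:,2]+.6355))*.978*1000
    print('tile at',y0,'n',len(Q),'y',np.percentile(Q[:,1],[1,99]).round(4),'z',np.percentile(Q[:,2],[1,99]).round(4),'slope',k.round(3),'off face mm',np.percentile(d,[10,50,90]).round(1))
cv2.imwrite('pics/'+sys.argv[1]+'.png',cv2.resize(f[190:300,280:480],None,fx=3.5,fy=3.5,interpolation=2))
print('mid tile',units([.4453,.3165,.2]),'near tile',units([.4049,.3065,.2]))
E
python3 st.py s1
```

```text
clock: 20.7
position: [0.6269, 0.1333, 0.0608]
ee_rot: [-0.707, 0.017, -0.018, 0.707]
ft_force: [3.7, 0.9, 1.7]
grip_width: 0.695
clock: 22.82
position: [0.4237, 0.282, 0.2414]
ee_rot: [0.702, 0.09, -0.089, -0.701]
ft_force: [1.3, 0.1, 0.7]
grip_width: 0.994
t 22.825 p [0.4237 0.282  0.2414] 
R [[0.968, 0.002, -0.251], [0.251, -0.001, 0.968], [0.002, -1.0, -0.001]] F [1.3 0.1 0.7] g 84.9 q [ 0.54  0.33 -1.44  1.64  0.33  1.46  0.89]
-0.0995 no tile
0.0158 no tile
tile at 0.1302 n 775 y [0.0993 0.1597] z [0.0507 0.1451] slope [ 0.037 -0.233  0.631] off face mm [6.4 8.  9.7]
mid tile [0.57 0.82 0.6 ] near tile [-0.27  0.82  0.61]
```

View pics/s1.png

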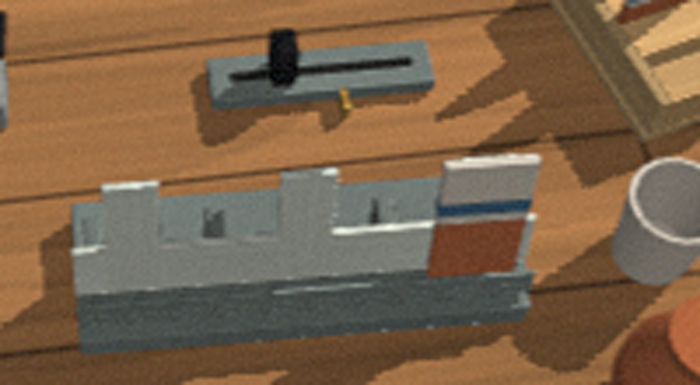

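The first tile sits flat, 8 mm off the face and centred within 1 mm, so that worked. The middle tile is next.

```bash
python3 -m jog '[{"dp":[0.3,0,0.3],"turn":0,"claw":85},{"dp":[0.27,0,0.3],"turn":0,"claw":85},{"dp":[0,0.6,0],"turn":0,"claw":85},{"dp":[0,0.6,0],"turn":0,"claw":85},{"dp":[0,0.6,0],"turn":0,"claw":85},{"dp":[0,0.6,0],"turn":0,"claw":85},{"dp":[0,0.5,0],"turn":0,"claw":85},{"dp":[0,0.5,0],"turn":0,"claw":85},{"dp":[0,0.4,0],"turn":0,"claw":85},{"dp":[0,0.2,0],"turn":0,"claw":85},{"dp":[0,0.13,0],"turn":0,"claw":85},{"dp":[0,0,0],"turn":0,"claw":45},{"dp":[0,0,0],"turn":0,"claw":45},{"dp":[0,0,0],"turn":0,"claw":45},{"dp":[0,0,0],"turn":0,"claw":45},{"dp":[0,0,0],"turn":0,"claw":45},{"dp":[0,0,0],"turn":0,"claw":45},{"dp":[0,0,0],"turn":0,"claw":45}]' 30
python3 -m jog '[{"dp":[0,-0.1,0],"turn":0,"claw":45},{"dp":[0,-0.3,0],"turn":0,"claw":45},{"dp":[0,-0.5,0],"turn":0,"claw":45},{"dp":[0,-0.5,0],"turn":0,"claw":45},{"dp":[0,-0.5,0],"turn":0,"claw":45},{"dp":[0,-0.5,0],"turn":0,"claw":45},{"dp":[0,-0.6,0],"turn":0,"claw":45},{"dp":[0,-0.6,0],"turn":0,"claw":45},{"dp":[0,0,0],"turn":0.85,"claw":45},{"dp":[0,0,0],"turn":0.85,"claw":45},{"dp":[0,0,0],"turn":0.85,"claw":45},{"dp":[0,0,0],"turn":0.85,"claw":45},{"dp":[0,0,0],"turn":0,"claw":45}]'
python3 - <<'E'
from h import *
rep(); print(units([.6335,.0175,.137]))
E
```

```text
clock: 25.12
position: [0.4467, 0.3159, 0.0345]
ee_rot: [-0.702, -0.088, 0.087, 0.702]
ft_force: [-1.1, 0.8, 6.3]
grip_width: 0.695
clock: 26.75
position: [0.4461, 0.3157, 0.2146]
ee_rot: [0.707, -0.017, 0.017, -0.707]
ft_force: [0.2, 0.9, -1.7]
grip_width: 0.699
t 26.75 p [0.4461 0.3157 0.2146] 
R [[0.999, 0.001, 0.048], [-0.048, -0.0, 0.999], [0.001, -1.0, -0.0]] F [ 0.2  0.9 -1.7] g 59.7 q [ 0.31  0.4  -1.26  1.6   0.38  1.43  0.54]
[ 4.03  1.56 -5.78]
```

```bash
python3 -m jog '[{"dp":[0.4,0,-0.58],"turn":0,"claw":45},{"dp":[0.4,0,-0.58],"turn":0,"claw":45},{"dp":[0.4,0,-0.58],"turn":0,"claw":45},{"dp":[0.4,0,-0.58],"turn":0,"claw":45},{"dp":[0.4,0,-0.58],"turn":0,"claw":45},{"dp":[0.4,0,-0.58],"turn":0,"claw":45},{"dp":[0.4,0,-0.58],"turn":0,"claw":45},{"dp":[0.4,0,-0.58],"turn":0,"claw":45},{"dp":[0.4,0,-0.58],"turn":0,"claw":45},{"dp":[0.43,0,-0.56],"turn":0,"claw":45},{"dp":[0,0,0],"turn":0,"claw":45},{"dp":[0,0.8,0],"turn":0,"claw":45},{"dp":[0,0.7,0],"turn":0,"claw":45},{"dp":[0,0,0],"turn":0,"claw":45}]'
python3 chk.py .0175 p3
```

```text
clock: 28.5
position: [0.6317, 0.0172, 0.137]
ee_rot: [0.707, -0.018, 0.015, -0.707]
ft_force: [-0.2, -0.2, -0.5]
grip_width: 0.693
t 28.5 p [0.6317 0.0172 0.137 ] 
R [[0.999, -0.004, 0.047], [-0.047, 0.0, 0.999], [-0.004, -1.0, -0.0]] F [-0.2 -0.2 -0.5] g 59.2 q [ 0.66  0.63 -1.1   1.47  0.56  1.38  1.06]
tile in tool: n 461 [[-13.7, -23.3, -31.3], [2.8, 13.0, -2.6], [4.8, 75.0, 29.1]]
tile face fit slope y,z, x@z=.1 [0.0393 0.187  0.6273]
ledge origin x 0.629 units to target [ 0.02  1.52 -0.  ]
```

```bash
python3 -m jog '[{"dp":[0.04,0.4,0],"turn":0,"claw":45},{"dp":[0,0.4,0],"turn":0,"claw":45},{"dp":[0,0.3,0],"turn":0,"claw":45},{"dp":[0,0.2,0],"turn":0,"claw":45},{"dp":[0,0.15,0],"turn":0,"claw":45},{"dp":[0,0.07,0],"turn":0,"claw":45},{"dp":[0,0,0],"turn":0,"claw":45},{"dp":[-0.03,0.04,0],"turn":0,"claw":45},{"dp":[-0.08,0.01,0],"turn":0,"claw":45},{"dp":[-0.08,0.01,0],"turn":0,"claw":45},{"dp":[-0.07,0.01,0],"turn":0,"claw":45},{"dp":[0,0,0],"turn":0,"claw":45}]' 20; python3 -m jog '[{"dp":[0,0,0],"turn":0,"claw":66},{"dp":[0,0,0],"turn":0,"claw":72},{"dp":[0,0,0],"turn":0,"claw":80},{"dp":[0,0,0],"turn":0,"claw":80},{"dp":[0,0,0],"turn":0,"claw":80},{"dp":[0,-0.2,0],"turn":0,"claw":80},{"dp":[0,-0.6,0],"turn":0,"claw":80},{"dp":[0,-0.8,0],"turn":0,"claw":80},{"dp":[0,-0.8,0],"turn":0,"claw":80},{"dp":[0,-0.8,0],"turn":0,"claw":85},{"dp":[-0.6,-0.2,0.6],"turn":-0.5,"claw":85},{"dp":[-0.6,0,0.6],"turn":-0.5,"claw":85},{"dp":[-0.6,0,0.6],"turn":-0.5,"claw":85},{"dp":[-0.3,0,0.6],"turn":-0.5,"claw":85},{"dp":[-0.3,0,0.6],"turn":-0.5,"claw":85},{"dp":[-0.3,0,0.6],"turn":-0.8,"claw":85},{"dp":[-0.3,0,0.6],"turn":0,"claw":85},{"dp":[0,0,0],"turn":0,"claw":85}]'
python3 st.py s2
```

```text
clock: 30.05
position: [0.6225, 0.0176, 0.0598]
ee_rot: [0.707, -0.017, 0.018, -0.707]
ft_force: [4.4, -0.3, 1.1]
grip_width: 0.699
clock: 32.3
position: [0.4533, 0.2204, 0.2298]
ee_rot: [0.702, 0.087, -0.086, -0.702]
ft_force: [-0.6, -0.3, 0.4]
grip_width: 0.994
t 32.3 p [0.4533 0.2204 0.2298] 
R [[0.97, 0.001, -0.243], [0.243, -0.0, 0.97], [0.001, -1.0, -0.0]] F [-0.6 -0.3  0.4] g 84.9 q [ 0.67  0.29 -1.4   1.67  0.29  1.42  1.05]
-0.0995 no tile
tile at 0.0158 n 779 y [-0.016   0.0446] z [0.0504 0.1453] slope [ 0.05  -0.235  0.626] off face mm [6.4 8.1 9.8]
tile at 0.1302 n 779 y [0.0996 0.1599] z [0.0504 0.1452] slope [ 0.048 -0.235  0.631] off face mm [6.3 8.  9.7]
mid tile [0.29 0.59 1.94] near tile [-0.54  0.59  1.94]
```

```bash
python3 -m jog '[{"dp":[-0.18,0,0.6],"turn":0,"claw":85},{"dp":[-0.18,0,0.7],"turn":0,"claw":85},{"dp":[-0.18,0,0.64],"turn":0,"claw":85},{"dp":[0,0.6,0],"turn":0,"claw":85},{"dp":[0,0.6,0],"turn":0,"claw":85},{"dp":[0,0.6,0],"turn":0,"claw":85},{"dp":[0,0.6,0],"turn":0,"claw":85},{"dp":[0,0.5,0],"turn":0,"claw":85},{"dp":[0,0.4,0],"turn":0,"claw":85},{"dp":[0,0.3,0],"turn":0,"claw":85},{"dp":[0,0.2,0],"turn":0,"claw":85},{"dp":[0,0.1,0],"turn":0,"claw":85},{"dp":[0,0,0],"turn":0,"claw":45},{"dp":[0,0,0],"turn":0,"claw":45},{"dp":[0,0,0],"turn":0,"claw":45},{"dp":[0,0,0],"turn":0,"claw":45},{"dp":[0,0,0],"turn":0,"claw":45},{"dp":[0,0,0],"turn":0,"claw":45},{"dp":[0,0,0],"turn":0,"claw":45}]' 30
python3 -m jog '[{"dp":[0,-0.1,0],"turn":0,"claw":45},{"dp":[0,-0.3,0],"turn":0,"claw":45},{"dp":[0,-0.5,0],"turn":0,"claw":45},{"dp":[0,-0.5,0],"turn":0,"claw":45},{"dp":[0,-0.5,0],"turn":0,"claw":45},{"dp":[0,-0.5,0],"turn":0,"claw":45},{"dp":[0,-0.6,0],"turn":0,"claw":45},{"dp":[0,-0.6,0],"turn":0,"claw":45},{"dp":[0,0,0],"turn":0.85,"claw":45},{"dp":[0,0,0],"turn":0.85,"claw":45},{"dp":[0,0,0],"turn":0.85,"claw":45},{"dp":[0,0,0],"turn":0.85,"claw":45},{"dp":[0,0,0],"turn":0,"claw":45}]'
python3 - <<'E'
from h import *
rep(); print(units([.6282,-.098,.137]))
E
```

```text
clock: 34.72
position: [0.4066, 0.3053, 0.0349]
ee_rot: [-0.702, -0.085, 0.084, 0.702]
ft_force: [-0.0, -0.7, 5.6]
grip_width: 0.697
clock: 36.35
position: [0.406, 0.3052, 0.215]
ee_rot: [0.707, -0.02, 0.02, -0.707]
ft_force: [0.6, -0.8, -1.3]
grip_width: 0.696
t 36.35 p [0.406  0.3052 0.215 ] 
R [[0.998, 0.001, 0.057], [-0.057, -0.0, 0.998], [0.001, -1.0, -0.0]] F [ 0.6 -0.8 -1.3] g 59.4 q [ 0.41  0.27 -1.3   1.69  0.27  1.38  0.58]
[ 4.89  1.57 -7.8 ]
```

```bash
python3 -m jog '[{"dp":[0.37,0,-0.6],"turn":-0.12,"claw":45},{"dp":[0.37,0,-0.6],"turn":0,"claw":45},{"dp":[0.37,0,-0.6],"turn":0,"claw":45},{"dp":[0.37,0,-0.6],"turn":0,"claw":45},{"dp":[0.37,0,-0.6],"turn":0,"claw":45},{"dp":[0.37,0,-0.6],"turn":0,"claw":45},{"dp":[0.37,0,-0.6],"turn":0,"claw":45},{"dp":[0.37,0,-0.6],"turn":0,"claw":45},{"dp":[0.37,0,-0.6],"turn":0,"claw":45},{"dp":[0.37,0,-0.6],"turn":0,"claw":45},{"dp":[0.37,0,-0.6],"turn":0,"claw":45},{"dp":[0.37,0,-0.6],"turn":0,"claw":45},{"dp":[0.37,0,-0.6],"turn":0,"claw":45},{"dp":[0.03,0,0],"turn":0,"claw":45},{"dp":[0,0,0],"turn":0,"claw":45},{"dp":[0,0.8,0],"turn":0,"claw":45},{"dp":[0,0.7,0],"turn":0,"claw":45},{"dp":[0,0,0],"turn":0,"claw":45}]'
python3 chk.py -.098 p4
```

```text
clock: 38.6
position: [0.6274, -0.0954, 0.1376]
ee_rot: [-0.707, 0.017, -0.015, 0.707]
ft_force: [-0.6, 0.1, -0.6]
grip_width: 0.697
t 38.6 p [ 0.6274 -0.0954  0.1376] 
R [[0.999, -0.004, 0.045], [-0.045, 0.0, 0.999], [-0.004, -1.0, 0.0]] F [-0.6  0.1 -0.6] g 59.5 q [ 0.8   0.61 -1.04  1.47  0.52  1.37  1.26]
tile in tool: n 469 [[-14.3, -23.5, -30.8], [2.3, 12.7, -0.9], [4.5, 75.8, 27.8]]
tile face fit slope y,z, x@z=.1 [0.0339 0.1875 0.6224]
ledge origin x 0.6237 units to target [-0.01  1.53 -0.06]
```

```bash
python3 -m jog '[{"dp":[0.03,0.4,-0.05],"turn":0,"claw":45},{"dp":[0,0.4,0],"turn":0,"claw":45},{"dp":[0,0.3,0],"turn":0,"claw":45},{"dp":[0,0.2,0],"turn":0,"claw":45},{"dp":[0,0.15,0],"turn":0,"claw":45},{"dp":[0,0.08,0],"turn":0,"claw":45},{"dp":[0,0,0],"turn":0,"claw":45},{"dp":[-0.03,0.04,0],"turn":0,"claw":45},{"dp":[-0.08,0.01,0],"turn":0,"claw":45},{"dp":[-0.08,0.01,0],"turn":0,"claw":45},{"dp":[-0.07,0.01,0],"turn":0,"claw":45},{"dp":[0,0,0],"turn":0,"claw":45}]' 20; python3 -m jog '[{"dp":[0,0,0],"turn":0,"claw":66},{"dp":[0,0,0],"turn":0,"claw":72},{"dp":[0,0,0],"turn":0,"claw":80},{"dp":[0,0,0],"turn":0,"claw":80},{"dp":[0,0,0],"turn":0,"claw":80},{"dp":[0,-0.2,0],"turn":0,"claw":80},{"dp":[0,-0.6,0],"turn":0,"claw":80},{"dp":[0,-0.8,0],"turn":0,"claw":80},{"dp":[0,-0.8,0],"turn":0,"claw":80},{"dp":[0,-0.8,0],"turn":0,"claw":85},{"dp":[-0.5,-0.6,-0.2],"turn":0,"claw":85},{"dp":[-0.6,0,-0.4],"turn":0,"claw":85},{"dp":[-0.6,0,-0.4],"turn":0,"claw":85},{"dp":[-0.6,0,-0.4],"turn":0,"claw":85},{"dp":[-0.6,0,-0.4],"turn":0,"claw":85},{"dp":[-0.6,0,-0.2],"turn":0.6,"claw":85},{"dp":[0,0,0],"turn":0,"claw":85}]'
python3 st.py s3
cat > clips.py <<'E'
from m import *
import sys
for n in('scene','wrist'):
    c=cam(n); P=cloud(c); f=c['frame']; X,Y,Z=P[...,0],P[...,1],P[...,2]
    if n=='wrist': cv2.imwrite('pics/'+sys.argv[1]+'.png',f)
    dark=(c['depth']>0)&(f.max(-1)<75)&(X>.3)&(X<.75)&(Y<-.1)&(Y>-.5)&(Z>.06)&(Z<.112)
    for cc,Q in comps(dark,P,30):
        r=cv2.minAreaRect((Q[:,:2]*1000).astype(np.float32)); print(n,cc,len(Q),Q.mean(0).round(4),'zmax',np.percentile(Q[:,2],98).round(3),np.round(r[0],1),np.round(r[1],1),round(r[2],1))
E
python3 clips.py w4
```

```text
clock: 40.15
position: [0.6178, -0.0981, 0.0598]
ee_rot: [0.707, -0.016, 0.017, -0.707]
ft_force: [3.1, 1.8, 1.3]
grip_width: 0.696
clock: 42.28
position: [0.4365, -0.1913, 0.25]
ee_rot: [0.707, -0.037, 0.036, -0.705]
ft_force: [0.2, 0.4, -0.5]
grip_width: 0.994
t 42.275 p [ 0.4365 -0.1913  0.25  ] 
R [[0.995, -0.001, 0.104], [-0.104, -0.004, 0.995], [-0.001, -1.0, -0.004]] F [ 0.2  0.4 -0.5] g 84.9 q [ 1.53  0.07 -1.24  1.7   0.07  1.42  1.75]
tile at -0.0995 n 778 y [-0.1306 -0.0717] z [0.0505 0.1446] slope [ 0.052 -0.238  0.621] off face mm [6.4 8.1 9.8]
tile at 0.0158 n 787 y [-0.0196  0.0444] z [0.0504 0.1447] slope [ 0.045 -0.243  0.626] off face mm [6.4 8.1 9.8]
tile at 0.1302 n 778 y [0.0996 0.1599] z [0.0504 0.1443] slope [ 0.038 -0.234  0.631] off face mm [6.2 8.1 9.7]
mid tile [-0.88  0.97 10.11] near tile [-1.66  0.97  9.83]
scene [264. 203.] 60 [ 0.4398 -0.2099  0.0865] zmax 0.104 [ 436.7 -210.1] [ 4.1 34. ] 84.5
scene [277. 204.] 88 [ 0.4425 -0.1792  0.0813] zmax 0.096 [ 438.5 -180.6] [20.5 34.8] 84.7
scene [210. 214.] 152 [ 0.4553 -0.3434  0.0849] zmax 0.105 [ 454.2 -3
[... 782 characters left out ...]
-0.177   0.0814] zmax 0.094 [ 434.6 -177.5] [20.6 35.4] 84.4
wrist [162. 235.] 465 [ 0.4496 -0.3395  0.0897] zmax 0.102 [ 451.  -342.5] [ 5.5 35.7] 43.5
wrist [192. 254.] 720 [ 0.4732 -0.3181  0.0816] zmax 0.094 [ 474.3 -320.3] [20.5 37. ] 44.1
wrist [272. 315.] 512 [ 0.5457 -0.2499  0.0831] zmax 0.094 [ 548.5 -251.8] [20.5 36.4] 87.0
wrist [239. 318.] 550 [ 0.544  -0.2825  0.0869] zmax 0.102 [ 546.6 -284. ] [ 6.  35.3] 87.9
wrist [390. 335.] 39 [ 0.5926 -0.1283  0.065 ] zmax 0.068 [ 592.6 -128.3] [ 0.6 24.6] 87.4
wrist [132. 348.] 176 [ 0.5722 -0.4037  0.0787] zmax 0.098 [ 572.2 -403.3] [7.3 4.4] 39.3
wrist [404. 366.] 60 [ 0.6057 -0.1216  0.1023] zmax 0.107 [ 605.8 -121.8] [12.2  3.5] 84.7
```

View pics/w4.png

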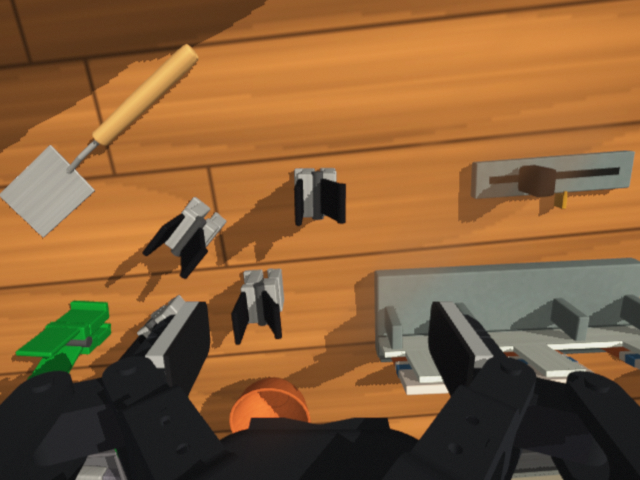

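All three tiles stand flat on the ledge. Clip B has been knocked (now about 43°, near (.46,-.33)). Clip A, at (320,195) in this view, is unchanged, so I take A first. While pinching I shift the hand so the fixed tail stays in place.

```bash
python3 -m jog '[{"dp":[-0.03,0.6,0.02],"turn":-0.1,"claw":75},{"dp":[0,0.6,0],"turn":0,"claw":75},{"dp":[0,0.6,0],"turn":0,"claw":75},{"dp":[0,0.6,0],"turn":0,"claw":75},{"dp":[0,0.6,0],"turn":0,"claw":75},{"dp":[0,0.5,0],"turn":0,"claw":75},{"dp":[0,0.4,0],"turn":0,"claw":75},{"dp":[0,0.3,0],"turn":0,"claw":75},{"dp":[0,0.2,0],"turn":0,"claw":60},{"dp":[0,0,0],"turn":0,"claw":50},{"dp":[0,0,0],"turn":0,"claw":48},{"dp":[0,0,0],"turn":0,"claw":48},{"dp":[0,0,0],"turn":0,"claw":48}]' 30
python3 -m jog '[{"dp":[0,0,-0.04],"turn":0,"claw":44},{"dp":[0,0,-0.04],"turn":0,"claw":40},{"dp":[0,0,-0.04],"turn":0,"claw":36},{"dp":[0,0,-0.04],"turn":0,"claw":32},{"dp":[0,0,-0.04],"turn":0,"claw":28},{"dp":[0,0,-0.04],"turn":0,"claw":24},{"dp":[0,0,0],"turn":0,"claw":18},{"dp":[0,0,0],"turn":0,"claw":18},{"dp":[0,0,0],"turn":0,"claw":18},{"dp":[0,0,0],"turn":0,"claw":18},{"dp":[0,-0.1,0],"turn":0,"claw":18},{"dp":[0,-0.3,0],"turn":0,"claw":18},{"dp":[0,-0.6,0],"turn":0,"claw":18},{"dp":[0,-0.7,0],"turn":0,"claw":18},{"dp":[0,-0.8,0],"turn":0,"claw":18},{"dp":[0,-0.8,0],"turn":0,"claw":18},{"dp":[0,-0.8,0],"turn":0,"claw":18},{"dp":[0,-0.8,0],"turn":0,"claw":18},{"dp":[0,0,0],"turn":0,"claw":18}]'
python3 - <<'E'
from m import *
rep(); c=cam('scene'); f=c['frame']; cv2.imwrite('pics/a1.png',cv2.resize(f[90:290,150:350],None,fx=2.5,fy=2.5,interpolation=2))
E
```

```text
clock: 44.05
position: [0.4369, -0.1888, 0.0298]
ee_rot: [0.707, -0.032, 0.032, -0.706]
ft_force: [0.3, -0.9, -0.3]
grip_width: 0.565
clock: 46.42
position: [0.4368, -0.2007, 0.2773]
ee_rot: [0.707, -0.031, 0.033, -0.705]
ft_force: [0.1, -0.1, -1.8]
grip_width: 0.26
t 46.425 p [ 0.4368 -0.2007  0.2773] 
R [[0.996, 0.003, 0.091], [-0.091, -0.003, 0.996], [0.003, -1.0, -0.003]] F [ 0.1 -0.1 -1.8] g 22.2 q [ 1.57  0.07 -1.26  1.65  0.07  1.47  1.79]
```

View pics/a1.png

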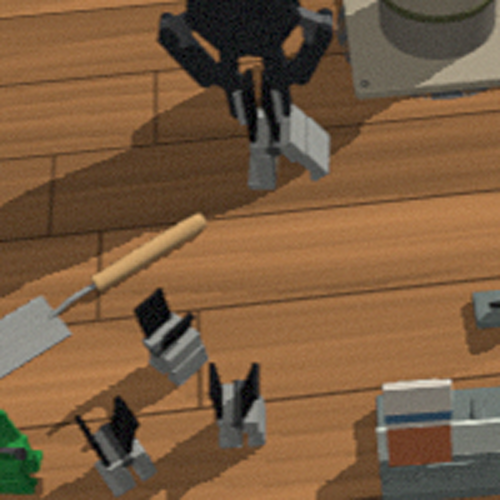

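Clip A is held fully open at 22 mm. I'll turn it so the fixed half goes behind the upright and hover at the -y upright.

```bash
python3 -m jog '[{"dp":[0,0,0],"turn":0.97,"claw":18},{"dp":[0,0,0],"turn":0.97,"claw":18},{"dp":[0,0,0],"turn":0.97,"claw":18},{"dp":[0,0,0],"turn":0.97,"claw":18},{"dp":[0,0,0],"turn":0.97,"claw":18},{"dp":[0,0,0],"turn":0.97,"claw":18},{"dp":[0,0,0],"turn":0.97,"claw":18},{"dp":[0,0,0],"turn":0.97,"claw":18},{"dp":[0,0,0],"turn":0.97,"claw":18},{"dp":[0,0,0],"turn":0.97,"claw":18},{"dp":[0,0,0],"turn":0.97,"claw":18},{"dp":[0,0,0],"turn":0.97,"claw":18},{"dp":[0,0,0],"turn":0.97,"claw":18},{"dp":[0,0,0],"turn":0.97,"claw":18},{"dp":[0,0,0],"turn":0.97,"claw":18},{"dp":[0,0,0],"turn":0.97,"claw":18},{"dp":[0,0,0],"turn":0.97,"claw":18},{"dp":[0,0,0],"turn":0.97,"claw":18}]'
python3 -m jog '[{"dp":[-0.44,0,0.58],"turn":0,"claw":18},{"dp":[-0.44,0,0.58],"turn":0,"claw":18},{"dp":[-0.44,0,0.58],"turn":0,"claw":18},{"dp":[-0.44,0,0.58],"turn":0,"claw":18},{"dp":[-0.44,0,0.58],"turn":0,"claw":18},{"dp":[0,0.5,0],"turn":0,"claw":18},{"dp":[0,0.5,0],"turn":0,"claw":18},{"dp":[0,0.5,0],"turn":0,"claw":18},{"dp":[0,0,0],"turn":0,"claw":18},{"dp":[0,0,0],"turn":0,"claw":18}]'
cat > ck.py <<'E'
from m import *
import sys
y0=float(sys.argv[1]); o=np.array([.6282+.046*y0,y0])
p,R=rep(); print('target',units([o[0]-.0362,y0,.142]))
for n in('scene','side'):
    c=cam(n); P=cloud(c); f=c['frame']
    q=((P-p)@R)*1000
    s=(c['depth']>0)&(abs(q[...,0])<40)&(abs(q[...,2])<60)&(q[...,1]>-25)&(q[...,1]<45)
    Q=q[s]; print(n,len(Q))
    for lo in range(-25,45,10):
        t=Q[(Q[:,1]>=lo)&(Q[:,1]<lo+10)]
        if len(t)>8: print('  below TCP',lo,len(t),'x',np.percentile(t[:,0],[2,98]).round(1),'z',np.percentile(t[:,2],[2,50,98]).round(1))
    cv2.imwrite('pics/'+sys.argv[2]+n+'.png',cv2.resize(f[150:330,270:470] if n=='scene' else f[120:320,200:420],None,fx=3,fy=3,interpolation=2))
E
python3 ck.py -.098 k1
```

```text
clock: 48.72
position: [0.4349, -0.2001, 0.2732]
ee_rot: [-0.489, 0.512, -0.511, 0.488]
ft_force: [0.0, 0.5, -2.1]
grip_width: 0.26
clock: 49.98
position: [0.5853, -0.0968, 0.1999]
ee_rot: [-0.489, 0.511, -0.511, 0.489]
ft_force: [0.7, -0.1, -1.9]
grip_width: 0.256
t 49.975 p [ 0.5853 -0.0968  0.1999] 
R [[-0.043, 0.0, 0.999], [-0.999, 0.0, -0.043], [-0.0, -1.0, 0.0]] F [ 0.7 -0.1 -1.9] g 21.8 q [ 0.92  0.48 -1.12  1.5   0.43  1.43 -0.26]
target [0.02 1.16 0.04]
scene 521
  below TCP -25 207 x [-20.4  24.2] z [-8.  24.3 32.1]
  below TCP -15 120 x [-18.5  22.5] z [28.7 34.7 40.6]
  below TCP -5 107 x [-20.1  23.2] z [37.  41.3 45.5]
  below TCP 5 85 x [-19.5  22. ] z [43.  46.9 49.4]
side 526
  below TCP -25 143 x [-26.8  18.2] z [-11.9   5.   27.9]
  below TCP -15 94 x [-25.5  17.4] z [-10.9  18.2  36.8]
  below TCP -5 78 x [-25.6  17.4] z [-9.4  1.5 43.6]
  below TCP 5 81 x [-25.4  15.3] z [-10.    0.7  48.3]
  below TCP 15 101 x [-25.6  17.3] z [-19.1 -10.1  40.4]
  below TCP 25 29 x [-25.5  16.7] z [-19.6 -10.3   3.2]
```

```bash
python3 - <<'E'
import cv2,numpy as np
a=cv2.imread('pics/k1scene.png');b=cv2.imread('pics/k1side.png')
a=cv2.resize(a,(420,378));b=cv2.resize(b,(378,344)); 
o=np.zeros((378,798,3),np.uint8); o[:,:420]=a;o[:344,420:]=b; cv2.imwrite('pics/k1.png',o)
E
```

```text
(no output)
```

View pics/k1.png

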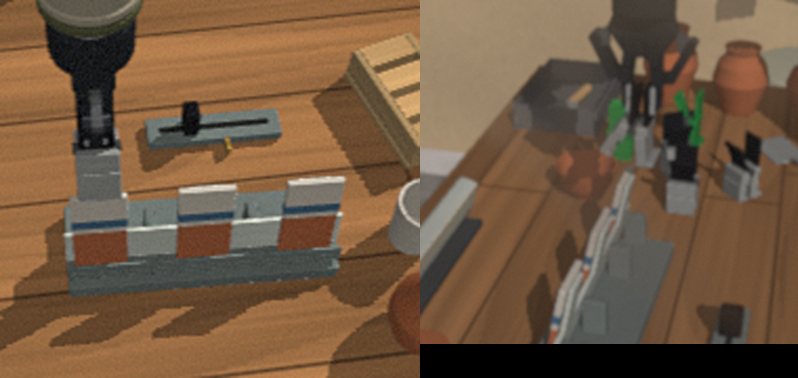

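Clip A is centred on the -y upright and open. In the composite, the clip hangs above the leftmost tile and the jaw gap lines up with the upright. I'll lower it, watching the force.

```bash
python3 -m jog '[{"dp":[0.02,0.3,0.02],"turn":0,"claw":18},{"dp":[0,0.3,0],"turn":0,"claw":18},{"dp":[0,0.2,0],"turn":0,"claw":18},{"dp":[0,0.15,0],"turn":0,"claw":18},{"dp":[0,0,0],"turn":0,"claw":18}]'; python3 -m jog '[{"dp":[0,0.1,0],"turn":0,"claw":18},{"dp":[0,0.1,0],"turn":0,"claw":18},{"dp":[0,0,0],"turn":0,"claw":18}]'; python3 ck.py -.098 k2;  python3 - <<'E'
import cv2,numpy as np
a=cv2.imread('pics/k2scene.png');b=cv2.imread('pics/k2side.png')
a=cv2.resize(a[:, :300],(400,720)) if 0 else a[60:460,0:350]; b=b[60:460,150:550]
cv2.imwrite('pics/k2.png',np.hstack([a,b]))
E
```

```text
clock: 50.7
position: [0.586, -0.098, 0.1514]
ee_rot: [-0.489, 0.511, -0.511, 0.489]
ft_force: [-0.0, 0.1, -1.1]
grip_width: 0.258
clock: 51.08
position: [0.5864, -0.098, 0.142]
ee_rot: [0.489, -0.511, 0.511, -0.489]
ft_force: [-1.0, 0.3, -0.7]
grip_width: 0.258
t 51.075 p [ 0.5864 -0.098   0.142 ] 
R [[-0.044, 0.0, 0.999], [-0.999, -0.0, -0.044], [0.0, -1.0, 0.0]] F [-1.   0.3 -0.7] g 22.1 q [ 0.91  0.53 -1.09  1.58  0.48  1.33 -0.29]
target [-0.    0.    0.02]
scene 568
  below TCP -25 174 x [-21.   23.7] z [-8.  24.7 32. ]
  below TCP -15 110 x [-19.9  23.1] z [28.4 34.8 39.6]
  below TCP -5 122 x [-27.3  29.6] z [15.  40.3 45.3]
  below TCP 5 97 x [-27.1  30.2] z [23.6 45.8 49.6]
  below TCP 15 19 x [-26.3  31.1] z [25.3 27.3 29.4]
  below TCP 25 24 x [-27.1  31.6] z [26.2 29.4 32.1]
  below TCP 35 22 x [-26.8  30.2] z [29.9 32.  34.3]
side 669
  below TCP -25 140 x [-26.8  17.2] z [-11.7   5.5  28.7]
  below TCP -15 83 x [-26.2  16.7] z [-11.9  16.8  37.8]
  below TCP -5 107 x [-33.4  16.5] z [-10.   17.5  43.7]
  below TCP 5 116 x [-32.5  16.1] z [-10.2  14.1  48. ]
  below TCP 15 131 x [-32.8  15.2] z [-18.9  -5.3  40.6]
  below TCP 25 59 x [-33.3  14. ] z [-19.9  15.9  29.2]
  below TCP 35 33 x [-33.3  11.3] z [17.3 22.3 31.7]
```

View pics/k2.png

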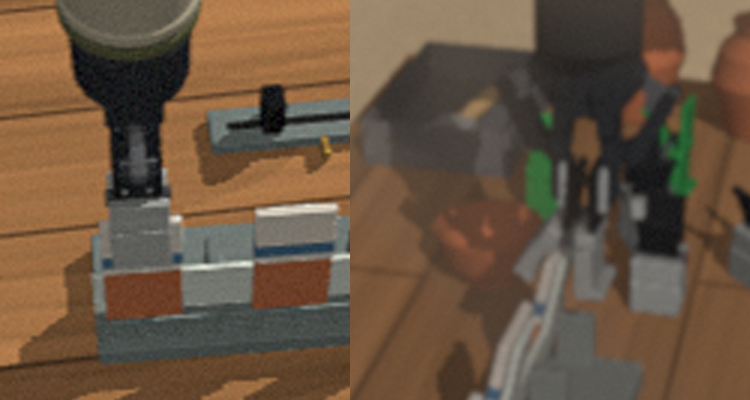

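The clip straddles tile and upright without touching either. I'll release it gradually, following the fixed tail.

```bash
python3 -m jog '[{"dp":[0,0.04,0],"turn":0,"claw":20},{"dp":[0,0,0.04],"turn":0,"claw":25},{"dp":[0,0,0.04],"turn":0,"claw":29},{"dp":[0,0,0.04],"turn":0,"claw":33},{"dp":[0,0,0.04],"turn":0,"claw":37},{"dp":[0,0,0.02],"turn":0,"claw":41},{"dp":[0,0,0],"turn":0,"claw":46},{"dp":[0,0,0],"turn":0,"claw":52},{"dp":[0,0,0],"turn":0,"claw":60},{"dp":[0,0,0],"turn":0,"claw":66},{"dp":[0,0,0],"turn":0,"claw":66},{"dp":[0,-0.2,0],"turn":0,"claw":66},{"dp":[0,-0.5,0],"turn":0,"claw":66},{"dp":[0,-0.6,0],"turn":0,"claw":66},{"dp":[0,-0.6,0],"turn":0,"claw":66},{"dp":[0,0,0],"turn":0,"claw":75}]' 
cat > cl.py <<'E'
from m import *
import sys
rep(); c=cam('scene'); P=cloud(c); f=c['frame']; X,Y,Z=P[...,0],P[...,1],P[...,2]
F=np.array([.6282,0,.034]); z=np.array([-.2075,0,.978]); yv=np.array([.046,.999,0]); x=np.cross(yv,z)
Q=(P-F); fx,fy,fz=[Q@v*1000 for v in(x/np.linalg.norm(x),yv,z)]
m=(c['depth']>0)&(X>.5)&(X<.7)&(Y>-.2)&(Y<.25)
for y0 in(-98,17,132):
    s=m&(abs(fy-y0)<25)&(fz>113)&(fz<190)
    if s.sum()>20: print('above tile at',y0,s.sum(),'face z',np.percentile(fz[s],[2,98]).round(0),'x',np.percentile(fx[s],[2,98]).round(0),'y',np.percentile(fy[s],[2,98]).round(0))
    s=m&(abs(fy-y0)<36)&(fz>8)&(fz<70)&(fx>3); print('  tile',y0,'off face',np.percentile(fx[s],[5,50,95]).round(1))
cv2.imwrite('pics/'+sys.argv[1]+'.png',cv2.resize(f[170:320,270:470],None,fx=3.5,fy=3.5,interpolation=2))
E
python3 cl.py r1; python3 clips.py w5
```

```text
clock: 53.18
position: [0.5964, -0.0979, 0.2379]
ee_rot: [0.488, -0.51, 0.512, -0.49]
ft_force: [0.1, -0.3, -0.2]
grip_width: 0.876
t 53.175 p [ 0.5964 -0.0979  0.2379] 
R [[-0.043, 0.004, 0.999], [-0.999, -0.001, -0.043], [0.0, -1.0, 0.004]] F [ 0.1 -0.3 -0.2] g 74.8 q [ 0.9   0.48 -1.12  1.42  0.43  1.51 -0.25]
above tile at -98 562 face z [114. 181.] x [-19.  21.] y [-122.  -80.]
  tile -98 off face [ 6.4  8.5 20.4]
  tile 17 off face [ 6.2  8.3 20.5]
  tile 132 off face [ 5.8  8.  18.7]
scene [210. 214.] 153 [ 0.4553 -0.3434  0.0845] zmax 0.104 [ 454.8 -343.8] [ 7.  34.7] 47.7
scene [220. 222.] 67 [ 0.4817 -0.3202  0.0845] zmax 0.097 [ 479.5 -320.1] [17.7 36.5] 38.5
scene [236. 246.] 71 [ 0.5538 -0.2838  0.0872] zmax 0.103 [ 551.2 -284. ] [ 3.9 35.6] 86.6
scene [249. 246.] 95 [ 0.5558 -0.2526  0.083 ] zmax 0.096 [ 552. -254.] [35.2 21. ] 0.6
scene [199. 259.] 152 [ 0.5749 -0.3706  0.0808] zmax 0.097 [ 573.6 -372.6] [37.6 24.3] 31.4
scene [149. 260.] 60 [ 0.5616 -0.4863  0.0807] zmax 0.099 [ 561.6 -487.3] [23.4  3.8] 82.6
scene [186. 266.] 57 [ 0.5957 -0.3958  0.0925] zmax 0.105 [ 590.4 -399.1] [35.1  5.5] 30.9
scene [171. 311.] 56 [ 0.69   -0.4326  0.0674] zmax 0.077 [ 688.9 -432.1] [ 9.1 26. ] 89.0
wrist [282. 353.] 438 [ 0.5506 -0.2454  0.0848] zmax 0.094 [ 549.9 -247.3] [15.1 35.3] 87.5
wrist [283. 383.] 997 [ 0.5487 -0.2813  0.0842] zmax 0.101 [ 548.4 -282.6] [ 6.7 34.7] 88.2
wrist [221. 411.] 404 [ 0.4795 -0.3178  0.0801] zmax 0.093 [ 477.8 -317. ] [15.3 36.2] 44.7
```

View pics/r1.png

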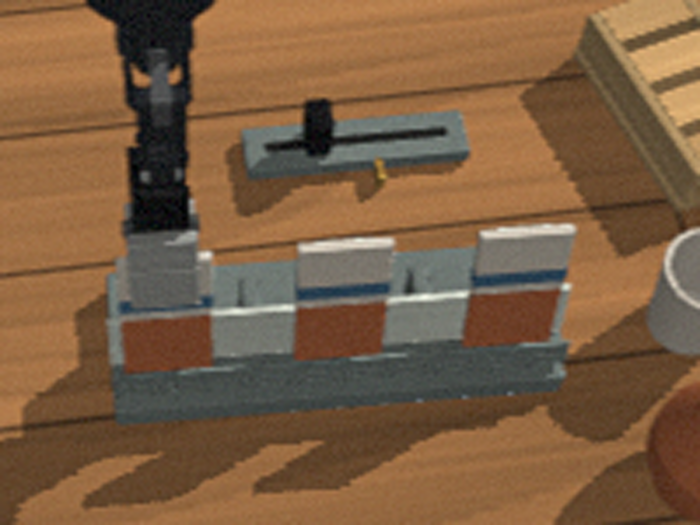

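Clip A grips tile and upright: its tails reach face z = 181, so its origin is near 79 mm, and it is aligned with the face. Clip C is next.

```bash
python3 -m jog '[{"dp":[0.56,0,-0.13],"turn":0,"claw":75},{"dp":[0.56,0,-0.13],"turn":0,"claw":75},{"dp":[0.56,0,-0.13],"turn":0,"claw":75},{"dp":[0.56,0,-0.13],"turn":0,"claw":75},{"dp":[0.56,0,-0.13],"turn":0,"claw":75},{"dp":[0.56,0,-0.14],"turn":0,"claw":75},{"dp":[0,0,0],"turn":-1,"claw":75},{"dp":[0,0,0],"turn":-1,"claw":75},{"dp":[0,0,0],"turn":-1,"claw":75},{"dp":[0,0,0],"turn":-1,"claw":75},{"dp":[0,0,0],"turn":-1,"claw":75},{"dp":[0,0,0],"turn":-1,"claw":75},{"dp":[0,0,0],"turn":-1,"claw":75},{"dp":[0,0,0],"turn":-1,"claw":75},{"dp":[0,0,0],"turn":-1,"claw":75},{"dp":[0,0,0],"turn":-1,"claw":75},{"dp":[0,0,0],"turn":-1,"claw":75},{"dp":[0,0,0],"turn":-1,"claw":75},{"dp":[0,0,0],"turn":-1,"claw":75}]'
python3 -m jog '[{"dp":[0,0,0],"turn":-1,"claw":75},{"dp":[0,0,0],"turn":-1,"claw":75},{"dp":[0,0,0],"turn":-1,"claw":75},{"dp":[0,0,0],"turn":-1,"claw":75},{"dp":[0,0,0],"turn":-1,"claw":75},{"dp":[0,0,0],"turn":0,"claw":75},{"dp":[0,0,0],"turn":0,"claw":75}]'
python3 clips.py w6; python3 - <<'E'
from h import *
rep(); print(units([.549,-.2635,.03]))
E
```

```text
clock: 55.7
position: [0.548, -0.2645, 0.234]
ee_rot: [-0.687, 0.168, -0.167, 0.687]
ft_force: [-0.0, 0.1, -0.0]
grip_width: 0.874
clock: 56.58
position: [0.5482, -0.2645, 0.2345]
ee_rot: [-0.707, 0.016, -0.016, 0.707]
ft_force: [-0.6, 0.2, 0.0]
grip_width: 0.875
scene [210. 214.] 155 [ 0.4552 -0.3436  0.0839] zmax 0.104 [ 454.8 -343. ] [ 6.  35.5] 42.6
scene [220. 222.] 65 [ 0.4815 -0.32    0.0848] zmax 0.096 [ 479.7 -320.4] [17.8 35.9] 37.2
scene [236. 246.] 75 [ 0.5541 -0.2839  0.0856] zmax 0.105 [ 551.4 -284. ] [ 4.7 33.2] 83.8
scene [249. 246.] 97 [ 0.5556 -0.253   0.0823] zmax 0.096 [ 552.7 -254. ] [35.8 20.8] 0.9
scene [199. 259.] 148 [ 0.5748 -0.3706  0.0811] zmax 0.096 [ 573.4 -371.5] [37.6 21.3] 30.5
scene [148. 259.] 52 [ 0.5615 -0.4871  0.0827] zmax 0.1 [ 561.5 -487.5] [24.6  4.1] 80.5
scene [186. 266.] 56 [ 0.5958 -0.3958  0.0934] zmax 0.105 [ 590.6 -399. ] [34.2  5.7] 31.1
scene [164. 305.] 32 [ 0.682  -0.4422  0.087 ] zmax 0.093 [ 681.7 -442.1] [21.6  4.8] 0.7
scene [171. 311.] 55 [ 0.6903 -0.4324  0.0682] zmax 0.078 [ 690.3 -431.8] [ 8.5 26. ] 84.8
wrist [219.  99.] 7
[... 209 characters left out ...]
41] zmax 0.102 [ 547.3 -284.3] [ 5.9 35.6] 88.2
wrist [335. 209.] 897 [ 0.5481 -0.2517  0.0814] zmax 0.094 [ 548.7 -252.2] [20.3 35.4] 85.5
wrist [209. 237.] 359 [ 0.5664 -0.3642  0.0918] zmax 0.094 [ 568.8 -367.7] [36.1 15.2] 30.4
wrist [178. 256.] 1023 [ 0.585  -0.3968  0.0854] zmax 0.102 [ 586.3 -398.2] [35.5  7. ] 29.4
wrist [462. 253.] 39 [ 0.6012 -0.1288  0.0643] zmax 0.068 [ 600.8 -128.8] [12.4  1.2] 2.0
wrist [478. 276.] 66 [ 0.6089 -0.1283  0.1032] zmax 0.108 [ 607.4 -126.8] [ 8.2 14.7] 40.1
t 56.675 p [ 0.5483 -0.2645  0.2348] 
R [[0.999, -0.0, 0.045], [-0.045, -0.0, 0.999], [-0.0, -1.0, -0.0]] F [-0.2  0.1 -0.2] g 75.3 q [ 1.28  0.65 -1.38  1.4   0.64  1.6   1.48]
[0.01 4.1  0.02]
```

```bash
python3 -m jog '[{"dp":[0,0.6,0.02],"turn":0,"claw":75},{"dp":[0,0.6,0],"turn":0,"claw":75},{"dp":[0,0.6,0],"turn":0,"claw":75},{"dp":[0,0.6,0],"turn":0,"claw":75},{"dp":[0,0.6,0],"turn":0,"claw":75},{"dp":[0,0.5,0],"turn":0,"claw":75},{"dp":[0,0.3,0],"turn":0,"claw":75},{"dp":[0,0.2,0],"turn":0,"claw":75},{"dp":[0,0.1,0],"turn":0,"claw":60},{"dp":[0,0,0],"turn":0,"claw":50},{"dp":[0,0,0],"turn":0,"claw":48},{"dp":[0,0,0],"turn":0,"claw":48},{"dp":[0,0,0],"turn":0,"claw":48}]' 30
python3 -m jog '[{"dp":[0,0,-0.04],"turn":0,"claw":44},{"dp":[0,0,-0.04],"turn":0,"claw":40},{"dp":[0,0,-0.04],"turn":0,"claw":36},{"dp":[0,0,-0.04],"turn":0,"claw":32},{"dp":[0,0,-0.04],"turn":0,"claw":28},{"dp":[0,0,-0.04],"turn":0,"claw":24},{"dp":[0,0,0],"turn":0,"claw":18},{"dp":[0,0,0],"turn":0,"claw":18},{"dp":[0,0,0],"turn":0,"claw":18},{"dp":[0,0,0],"turn":0,"claw":18},{"dp":[0,-0.1,0],"turn":0,"claw":18},{"dp":[0,-0.3,0],"turn":0,"claw":18},{"dp":[0,-0.6,0],"turn":0,"claw":18},{"dp":[0,-0.7,0],"turn":0,"claw":18},{"dp":[0,-0.8,0],"turn":0,"claw":18},{"dp":[0,-0.8,0],"turn":0,"claw":18},{"dp":[0,-0.8,0],"turn":0,"claw":18},{"dp":[0,-0.8,0],"turn":0,"claw":18},{"dp":[0,-0.2,0],"turn":0,"claw":18},{"dp":[0,0,0],"turn":0,"claw":18}]'
python3 -m jog '[{"dp":[0,0,0],"turn":1,"claw":18},{"dp":[0,0,0],"turn":1,"claw":18},{"dp":[0,0,0],"turn":1,"claw":18},{"dp":[0,0,0],"turn":1,"claw":18},{"dp":[0,0,0],"turn":1,"claw":18},{"dp":[0,0,0],"turn":1,"claw":18},{"dp":[0,0,0],"turn":1,"claw":18},{"dp":[0,0,0],"turn":1,"claw":18},{"dp":[0,0,0],"turn":1,"claw":18},{"dp":[0,0,0],"turn":1,"claw":18},{"dp":[0,0,0],"turn":1,"claw":18},{"dp":[0,0,0],"turn":1,"claw":18},{"dp":[0,0,0],"turn":1,"claw":18},{"dp":[0,0,0],"turn":1,"claw":18},{"dp":[0,0,0],"turn":1,"claw":18},{"dp":[0,0,0],"turn":1,"claw":18},{"dp":[0,0,0],"turn":1,"claw":18},{"dp":[0,0,0],"turn":1,"claw":18},{"dp":[0,0,0],"turn":0,"claw":18}]'
python3 - <<'E'
from h import *
rep(); print(units([.5917,.0175,.20]))
E
```

```text
clock: 58.3
position: [0.5486, -0.2636, 0.0302]
ee_rot: [0.707, -0.015, 0.016, -0.707]
ft_force: [-0.5, -0.4, 0.2]
grip_width: 0.558
clock: 60.8
position: [0.5479, -0.2755, 0.2851]
ee_rot: [0.707, -0.015, 0.016, -0.707]
ft_force: [-0.0, 1.2, -2.9]
grip_width: 0.259
clock: 63.18
position: [0.5472, -0.2756, 0.2834]
ee_rot: [-0.489, 0.511, -0.51, 0.489]
ft_force: [0.3, -0.4, -1.8]
grip_width: 0.26
t 63.175 p [ 0.5472 -0.2756  0.2834] 
R [[-0.043, -0.002, 0.999], [-0.999, 0.001, -0.043], [-0.001, -1.0, -0.002]] F [ 0.3 -0.4 -1.8] g 22.2 q [ 1.14  0.47 -1.07  1.31  0.41  1.6   0.08]
[-5.89  1.67  0.64]
```

```bash
python3 -m jog '[{"dp":[-0.5,0,0.06],"turn":0,"claw":18},{"dp":[-0.6,0,0.06],"turn":0,"claw":18},{"dp":[-0.6,0,0.06],"turn":0,"claw":18},{"dp":[-0.6,0,0.06],"turn":0,"claw":18},{"dp":[-0.6,0,0.06],"turn":0,"claw":18},{"dp":[-0.6,0,0.06],"turn":0,"claw":18},{"dp":[-0.6,0,0.07],"turn":0,"claw":18},{"dp":[-0.6,0,0.07],"turn":0,"claw":18},{"dp":[-0.6,0,0.07],"turn":0,"claw":18},{"dp":[-0.59,0,0.07],"turn":0,"claw":18},{"dp":[0,0,0],"turn":0,"claw":18},{"dp":[0,0.5,0],"turn":0,"claw":18},{"dp":[0,0.6,0],"turn":0,"claw":18},{"dp":[0,0.5,0],"turn":0,"claw":18},{"dp":[0,0,0],"turn":0,"claw":18},{"dp":[0,0,0],"turn":0,"claw":18}]'; python3 ck.py .0175 k3
```

```text
clock: 65.18
position: [0.5931, 0.0169, 0.2057]
ee_rot: [0.489, -0.511, 0.511, -0.489]
ft_force: [0.1, -0.9, -2.0]
grip_width: 0.265
t 65.175 p [0.5931 0.0169 0.2057] 
R [[-0.044, 0.001, 0.999], [-0.999, 0.0, -0.044], [-0.0, -1.0, 0.001]] F [ 0.1 -0.9 -2. ] g 22.6 q [ 0.73  0.47 -1.12  1.49  0.43  1.44 -0.44]
target [-0.01  1.27 -0.01]
scene 567
  below TCP -25 209 x [-17.9  27.7] z [-6.4 23.1 31.8]
  below TCP -15 130 x [-15.5  26.4] z [22.1 34.5 39.2]
  below TCP -5 114 x [-16.9  26.2] z [10.8 41.1 46. ]
  below TCP 5 97 x [-15.5  26.4] z [-1.7 46.8 50.2]
  below TCP 15 10 x [13.8 26.5] z [-13.1   3.8  46.2]
side 645
  below TCP -25 190 x [-23.8  18.2] z [-11.4   5.3  29.1]
  below TCP -15 106 x [-23.2  16.9] z [-11.5  17.1  37.9]
  below TCP -5 89 x [-23.1  20.6] z [-9.2  0.5 43.3]
  below TCP 5 94 x [-23.2  17.5] z [-9.9  0.7 48.8]
  below TCP 15 129 x [-22.3  19.4] z [-19.   -9.7  40.6]
  below TCP 25 37 x [-22.3  14.9] z [-19.3 -12.6   2.5]
```

```bash
python3 -m jog '[{"dp":[0,0.3,-0.03],"turn":0,"claw":18},{"dp":[0,0.3,0],"turn":0,"claw":18},{"dp":[0,0.25,0],"turn":0,"claw":18},{"dp":[0,0.2,0],"turn":0,"claw":18},{"dp":[0,0.12,0],"turn":0,"claw":18},{"dp":[0,0.1,0],"turn":0,"claw":18},{"dp":[0,0,0],"turn":0,"claw":18},{"dp":[0,0,0],"turn":0,"claw":18}]'; python3 ck.py .0175 k4 | grep -v below
```

```text
clock: 66.28
position: [0.5918, 0.0176, 0.1423]
ee_rot: [0.489, -0.51, 0.511, -0.489]
ft_force: [-2.0, 0.2, 5.9]
grip_width: 0.263
t 66.275 p [0.5918 0.0176 0.1423] 
R [[-0.044, 0.001, 0.999], [-0.999, -0.0, -0.044], [0.0, -1.0, 0.001]] F [-2.   0.2  5.9] g 22.4 q [ 0.72  0.52 -1.09  1.58  0.47  1.33 -0.48]
target [0.   0.01 0.02]
scene 588
side 826
```

The contact force is 8 N upward and 2 N toward -X, so the moving jaw is touching the tile's top corner. I'll back up a little and shift forward.

```bash
python3 -m jog '[{"dp":[0,-0.08,0],"turn":0,"claw":18},{"dp":[0,0,0.03],"turn":0,"claw":18},{"dp":[0,0,0],"turn":0,"claw":18},{"dp":[0,0,0],"turn":0,"claw":18}]'; python3 ck.py .0175 k5 | grep -v below; python3 cl.py r2; python3 - <<'E'
import cv2,numpy as np
a=cv2.imread('pics/k5scene.png');b=cv2.imread('pics/k5side.png')
cv2.imwrite('pics/k5.png',np.hstack([a[60:460,100:450],b[100:500,150:550]]))
E
```

```text
clock: 66.88
position: [0.5927, 0.0173, 0.1452]
ee_rot: [-0.489, 0.511, -0.511, 0.489]
ft_force: [-1.1, 0.1, -1.3]
grip_width: 0.259
t 66.875 p [0.5927 0.0173 0.1452] 
R [[-0.044, -0.0, 0.999], [-0.999, -0.0, -0.044], [0.0, -1.0, -0.0]] F [-1.1  0.1 -1.3] g 22.1 q [ 0.71  0.52 -1.09  1.58  0.47  1.34 -0.48]
target [-0.    0.06  0.  ]
scene 612
side 833
t 66.975 p [0.5927 0.0174 0.1453] 
R [[-0.044, -0.0, 0.999], [-0.999, -0.0, -0.044], [0.0, -1.0, -0.0]] F [ 0.5 -0.5 -1.6] g 22.0 q [ 0.71  0.52 -1.09  1.58  0.47  1.34 -0.47]
above tile at -98 707 face z [115. 185.] x [-20.  21.] y [-121.  -80.]
  tile -98 off face [ 6.4  8.5 20.3]
above tile at 17 473 face z [114. 186.] x [-12.  27.] y [-7. 33.]
  tile 17 off face [ 6.4  8.2 19.7]
  tile 132 off face [ 5.9  8.2 19. ]
```

View pics/k5.png

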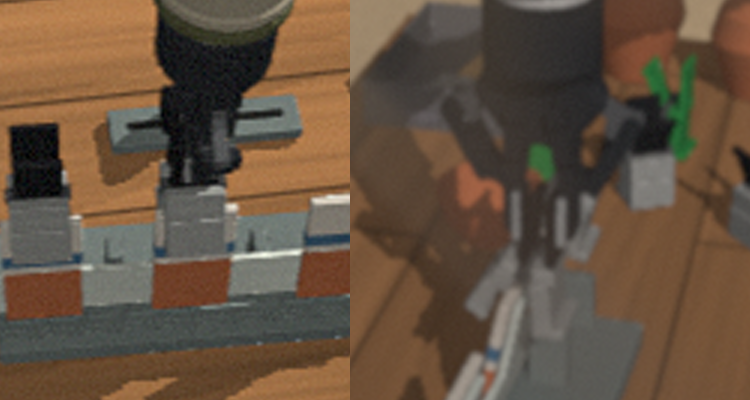

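The clip straddles tile and upright and the contact is gone. I'll release it, rise and head for clip B.

```bash
python3 -m jog '[{"dp":[0,0,0],"turn":0,"claw":21},{"dp":[0,0,0.04],"turn":0,"claw":25},{"dp":[0,0,0.04],"turn":0,"claw":29},{"dp":[0,0,0.04],"turn":0,"claw":33},{"dp":[0,0,0.04],"turn":0,"claw":37},{"dp":[0,0,0.02],"turn":0,"claw":41},{"dp":[0,0,0],"turn":0,"claw":46},{"dp":[0,0,0],"turn":0,"claw":52},{"dp":[0,0,0],"turn":0,"claw":60},{"dp":[0,0,0],"turn":0,"claw":66},{"dp":[0,0,0],"turn":0,"claw":66},{"dp":[0,-0.2,0],"turn":0,"claw":66},{"dp":[0,-0.5,0],"turn":0,"claw":66},{"dp":[0,-0.6,0],"turn":0,"claw":66},{"dp":[0,-0.6,0],"turn":0,"claw":66},{"dp":[0,-0.6,0],"turn":0,"claw":75},{"dp":[0,0,0],"turn":0,"claw":75}]' 
python3 cl.py r3; python3 - <<'E'
from h import *
print(units([.4655,-.3305,.27]))
E
```

```text
clock: 69.15
position: [0.6029, 0.0176, 0.2735]
ee_rot: [0.488, -0.51, 0.512, -0.49]
ft_force: [-0.2, -0.2, -0.5]
grip_width: 0.88
t 69.15 p [0.6029 0.0176 0.2735] 
R [[-0.044, 0.004, 0.999], [-0.999, 0.0, -0.044], [-0.001, -1.0, 0.004]] F [-0.2 -0.2 -0.5] g 75.1 q [ 0.7   0.46 -1.12  1.36  0.41  1.57 -0.42]
above tile at -98 713 face z [115. 185.] x [-19.  21.] y [-121.  -80.]
  tile -98 off face [ 6.3  8.3 20.1]
above tile at 17 700 face z [115. 186.] x [-20.  21.] y [-7. 31.]
  tile 17 off face [ 6.1  8.4 19.8]
  tile 132 off face [ 6.1  8.2 19.7]
[ 7.07  0.03 -2.43]
```

```bash
python3 -m jog '[{"dp":[0.58,0,-0.2],"turn":0,"claw":75},{"dp":[0.58,0,-0.2],"turn":0,"claw":75},{"dp":[0.58,0,-0.2],"turn":0,"claw":75},{"dp":[0.58,0,-0.2],"turn":0,"claw":75},{"dp":[0.58,0,-0.2],"turn":0,"claw":75},{"dp":[0.58,0,-0.2],"turn":0,"claw":75},{"dp":[0.58,0,-0.2],"turn":0,"claw":75},{"dp":[0.58,0,-0.2],"turn":0,"claw":75},{"dp":[0.58,0,-0.2],"turn":0,"claw":75},{"dp":[0.58,0,-0.2],"turn":0,"claw":75},{"dp":[0.58,0,-0.2],"turn":0,"claw":75},{"dp":[0.6,0,-0.2],"turn":0,"claw":75}]'
python3 -m jog '[{"dp":[0,0,0],"turn":-0.93,"claw":75},{"dp":[0,0,0],"turn":-0.93,"claw":75},{"dp":[0,0,0],"turn":-0.93,"claw":75},{"dp":[0,0,0],"turn":-0.93,"claw":75},{"dp":[0,0,0],"turn":-0.93,"claw":75},{"dp":[0,0,0],"turn":-0.93,"claw":75},{"dp":[0,0,0],"turn":-0.93,"claw":75},{"dp":[0,0,0],"turn":-0.93,"claw":75},{"dp":[0,0,0],"turn":-0.93,"claw":75},{"dp":[0,0,0],"turn":-0.93,"claw":75},{"dp":[0,0,0],"turn":0,"claw":75},{"dp":[0,0,0],"turn":0,"claw":75}]'
python3 clips.py w7; python3 - <<'E'
from h import *
rep(); print(units([.4669,-.3286,.03]))
E
```

```text
clock: 70.7
position: [0.4658, -0.3273, 0.2698]
ee_rot: [-0.489, 0.511, -0.511, 0.489]
ft_force: [0.1, 0.1, 0.0]
grip_width: 0.881
clock: 72.2
position: [0.4665, -0.3264, 0.2701]
ee_rot: [-0.651, 0.277, -0.277, 0.651]
ft_force: [0.9, 0.6, 0.5]
grip_width: 0.879
scene [210. 214.] 152 [ 0.4551 -0.3434  0.0844] zmax 0.104 [ 454.6 -343.5] [ 5.8 35.2] 43.9
scene [220. 222.] 66 [ 0.4816 -0.3201  0.0847] zmax 0.096 [ 479.  -320.2] [17.7 36.7] 37.3
scene [199. 259.] 149 [ 0.5746 -0.3705  0.0812] zmax 0.096 [ 573.4 -371.1] [35.9 20.9] 29.4
scene [149. 260.] 39 [ 0.5616 -0.4854  0.08  ] zmax 0.099 [ 561.3 -486.9] [25.9  2.7] 79.4
scene [186. 266.] 56 [ 0.5962 -0.3955  0.0925] zmax 0.106 [ 589.9 -399.5] [35.5  5.7] 31.1
scene [171. 311.] 56 [ 0.6901 -0.4323  0.0676] zmax 0.078 [ 689.4 -432.4] [25.8  8.9] 4.2
wrist [555. 144.] 75 [ 0.5961 -0.1282  0.0642] zmax 0.068 [ 594.6 -128.1] [ 1.6 24. ] 88.6
wrist [590. 154.] 113 [ 0.6077 -0.126   0.1026] zmax 0.109 [ 607.  -125.4] [ 9.5 15.6] 33.1
wrist [298. 202.] 299 [ 0.4505 -0.341   0.0945] zmax 0.102 [ 451.1 -342.3] [ 5.2 35.3] 43.6
wrist [332. 201.] 753 [ 0.4742 -0.3194  0.0815] zmax 0.094 [ 474.7 -320.2] [20.2 36. ] 44.0
wrist [350. 291.] 61 [ 0.554  -0.3741  0.0864] zmax 0.094 [ 556.2 -375.9] [ 6.2 16.9] 29.7
wrist [355. 323.] 469 [ 0.5853 -0.3963  0.0871] zmax 0.102 [ 585.2 -397.8] [34.4  6. ] 28.0
t 72.3 p [ 0.4666 -0.3264  0.2703] 
R [[0.694, -0.0, 0.72], [-0.72, -0.0, 0.694], [-0.0, -1.0, -0.0]] F [ 0.4 -0.3  0.6] g 75.0 q [ 1.47  0.43 -1.25  1.45  0.41  1.55  1.01]
[ 0.04  4.81 -0.02]
```

```bash
python3 -m jog '[{"dp":[0.04,0.6,-0.02],"turn":0,"claw":75},{"dp":[0,0.6,0],"turn":0,"claw":75},{"dp":[0,0.6,0],"turn":0,"claw":75},{"dp":[0,0.6,0],"turn":0,"claw":75},{"dp":[0,0.6,0],"turn":0,"claw":75},{"dp":[0,0.6,0],"turn":0,"claw":75},{"dp":[0,0.6,0],"turn":0,"claw":75},{"dp":[0,0.3,0],"turn":0,"claw":75},{"dp":[0,0.2,0],"turn":0,"claw":75},{"dp":[0,0.1,0],"turn":0,"claw":60},{"dp":[0,0,0],"turn":0,"claw":50},{"dp":[0,0,0],"turn":0,"claw":48},{"dp":[0,0,0],"turn":0,"claw":48},{"dp":[0,0,0],"turn":0,"claw":48}]' 30
python3 -m jog '[{"dp":[0,0,-0.04],"turn":0,"claw":44},{"dp":[0,0,-0.04],"turn":0,"claw":40},{"dp":[0,0,-0.04],"turn":0,"claw":36},{"dp":[0,0,-0.04],"turn":0,"claw":32},{"dp":[0,0,-0.04],"turn":0,"claw":28},{"dp":[0,0,-0.04],"turn":0,"claw":24},{"dp":[0,0,0],"turn":0,"claw":18},{"dp":[0,0,0],"turn":0,"claw":18},{"dp":[0,0,0],"turn":0,"claw":18},{"dp":[0,0,0],"turn":0,"claw":18},{"dp":[0,-0.1,0],"turn":0,"claw":18},{"dp":[0,-0.3,0],"turn":0,"claw":18},{"dp":[0,-0.6,0],"turn":0,"claw":18},{"dp":[0,-0.7,0],"turn":0,"claw":18},{"dp":[0,-0.8,0],"turn":0,"claw":18},{"dp":[0,-0.8,0],"turn":0,"claw":18},{"dp":[0,-0.8,0],"turn":0,"claw":18},{"dp":[0,-0.8,0],"turn":0,"claw":18},{"dp":[0,-0.3,0],"turn":0,"claw":18},{"dp":[0,0,0],"turn":0,"claw":18}]'
python3 -m jog '[{"dp":[0,0,0],"turn":0.93,"claw":18},{"dp":[0,0,0],"turn":0.93,"claw":18},{"dp":[0,0,0],"turn":0.93,"claw":18},{"dp":[0,0,0],"turn":0.93,"claw":18},{"dp":[0,0,0],"turn":0.93,"claw":18},{"dp":[0,0,0],"turn":0.93,"claw":18},{"dp":[0,0,0],"turn":0.93,"claw":18},{"dp":[0,0,0],"turn":0.93,"claw":18},{"dp":[0,0,0],"turn":0.93,"claw":18},{"dp":[0,0,0],"turn":0.93,"claw":18},{"dp":[0,0,0],"turn":0,"claw":18}]'
python3 - <<'E'
from h import *
rep(); print(units([.598,.132,.20]))
E
```

```text
clock: 74.05
position: [0.4674, -0.3287, 0.0307]
ee_rot: [0.651, -0.276, 0.277, -0.651]
ft_force: [-0.6, -0.1, -0.0]
grip_width: 0.56
clock: 76.55
position: [0.4588, -0.337, 0.2907]
ee_rot: [0.651, -0.276, 0.277, -0.651]
ft_force: [-0.4, -0.4, -2.3]
grip_width: 0.255
clock: 77.92
position: [0.458, -0.3368, 0.2889]
ee_rot: [-0.489, 0.511, -0.51, 0.489]
ft_force: [0.2, -0.1, -1.2]
grip_width: 0.257
t 77.925 p [ 0.458  -0.3368  0.2889] 
R [[-0.043, -0.002, 0.999], [-0.999, 0.001, -0.043], [-0.001, -1.0, -0.002]] F [ 0.2 -0.1 -1.2] g 22.0 q [ 1.41  0.35 -1.1   1.42  0.31  1.56  0.29]
[-9.49  1.78  2.4 ]
```

```bash
python3 -m jog '[{"dp":[-0.59,0,0.15],"turn":0,"claw":18},{"dp":[-0.59,0,0.15],"turn":0,"claw":18},{"dp":[-0.59,0,0.15],"turn":0,"claw":18},{"dp":[-0.59,0,0.15],"turn":0,"claw":18},{"dp":[-0.59,0,0.15],"turn":0,"claw":18},{"dp":[-0.59,0,0.15],"turn":0,"claw":18},{"dp":[-0.59,0,0.15],"turn":0,"claw":18},{"dp":[-0.59,0,0.15],"turn":0,"claw":18},{"dp":[-0.59,0,0.15],"turn":0,"claw":18},{"dp":[-0.59,0,0.15],"turn":0,"claw":18},{"dp":[-0.59,0,0.15],"turn":0,"claw":18},{"dp":[-0.59,0,0.15],"turn":0,"claw":18},{"dp":[-0.59,0,0.15],"turn":0,"claw":18},{"dp":[-0.59,0,0.15],"turn":0,"claw":18},{"dp":[-0.59,0,0.15],"turn":0,"claw":18},{"dp":[-0.59,0,0.15],"turn":0,"claw":18},{"dp":[0,0,0],"turn":0,"claw":18}]'
python3 -m jog '[{"dp":[0,0.6,0],"turn":0,"claw":18},{"dp":[0,0.6,0],"turn":0,"claw":18},{"dp":[0,0.5,0],"turn":0,"claw":18},{"dp":[0,0,0],"turn":0,"claw":18},{"dp":[0,0,0],"turn":0,"claw":18}]'; python3 ck.py .132 k6; python3 - <<'E'
from h import *
print(units([.5978,.132,.145]))
E
```

```text
clock: 80.05
position: [0.5984, 0.1321, 0.2892]
ee_rot: [-0.491, 0.51, -0.509, 0.49]
ft_force: [-0.2, -0.7, -1.7]
grip_width: 0.26
clock: 80.68
position: [0.5995, 0.129, 0.2063]
ee_rot: [0.489, -0.511, 0.511, -0.489]
ft_force: [-0.2, 0.4, -1.3]
grip_width: 0.263
t 80.675 p [0.5995 0.129  0.2063] 
R [[-0.044, 0.001, 0.999], [-0.999, 0.0, -0.044], [-0.0, -1.0, 0.001]] F [-0.2  0.4 -1.3] g 22.5 q [ 0.51  0.53 -1.12  1.44  0.47  1.47 -0.65]
target [-0.06  1.28 -0.03]
scene 639
  below TCP -25 225 x [-19.7  25.2] z [-7.5 21.  30. ]
  below TCP -15 140 x [-18.5  24.5] z [-5.5 32.6 39.1]
  below TCP -5 125 x [-19.   24.3] z [-4.  40.4 45.8]
  below TCP 5 113 x [-17.9  24.5] z [-3.9 46.4 50.2]
  below TCP 15 22 x [ 4.7 24.7] z [-14.7   3.2  47.8]
  below TCP 25 14 x [14.3 24.1] z [-18.2   0.8   2.9]
side 802
  below TCP -25 239 x [-25.7  13.3] z [-11.6   5.4  27.1]
  below TCP -15 127 x [-24.8  14.8] z [-11.8  18.   37.8]
  below TCP -5 114 x [-24.9  15.7] z [-9.6 -0.3 42.3]
  below TCP 5 108 x [-24.5  14.6] z [-9.7 -1.  49.2]
  below TCP 15 158 x [-24.8  16.8] z [-18.6  -9.6  41.8]
  below TCP 25 56 x [-24.1  13.2] z [-19.4 -13.5   1.9]
[-0.05  1.23 -0.04]
```

```bash
python3 -m jog '[{"dp":[-0.05,0.3,-0.03],"turn":0,"claw":18},{"dp":[0,0.3,0],"turn":0,"claw":18},{"dp":[0,0.25,0],"turn":0,"claw":18},{"dp":[0,0.2,0],"turn":0,"claw":18},{"dp":[0,0.1,0],"turn":0,"claw":18},{"dp":[0,0.08,0],"turn":0,"claw":18},{"dp":[0,0,0],"turn":0,"claw":18},{"dp":[0,0,0],"turn":0,"claw":18}]'; python3 cl.py r4
```

```text
clock: 81.78
position: [0.598, 0.132, 0.1443]
ee_rot: [0.489, -0.511, 0.511, -0.489]
ft_force: [0.2, 0.0, -1.1]
grip_width: 0.256
t 81.775 p [0.598  0.132  0.1443] 
R [[-0.044, 0.001, 0.999], [-0.999, 0.0, -0.044], [-0.0, -1.0, 0.001]] F [ 0.2  0.  -1.1] g 21.9 q [ 0.5   0.57 -1.09  1.52  0.51  1.36 -0.68]
above tile at -98 710 face z [115. 184.] x [-20.  20.] y [-121.  -80.]
  tile -98 off face [ 6.3  8.3 20.3]
above tile at 17 707 face z [115. 186.] x [-20.  22.] y [-7. 31.]
  tile 17 off face [ 6.1  8.2 20.2]
above tile at 132 521 face z [114. 188.] x [-14.  26.] y [108. 149.]
  tile 132 off face [ 5.8  8.2 19.8]
```

No contact on the way down. I'll release it, rise, and measure the dimmer and pointer.

```bash
python3 -m jog '[{"dp":[0,0,0],"turn":0,"claw":21},{"dp":[0,0,0.04],"turn":0,"claw":25},{"dp":[0,0,0.04],"turn":0,"claw":29},{"dp":[0,0,0.04],"turn":0,"claw":33},{"dp":[0,0,0.04],"turn":0,"claw":37},{"dp":[0,0,0.02],"turn":0,"claw":41},{"dp":[0,0,0],"turn":0,"claw":46},{"dp":[0,0,0],"turn":0,"claw":52},{"dp":[0,0,0],"turn":0,"claw":60},{"dp":[0,0,0],"turn":0,"claw":66},{"dp":[0,0,0],"turn":0,"claw":66},{"dp":[0,-0.2,0],"turn":0,"claw":66},{"dp":[0,-0.5,0],"turn":0,"claw":66},{"dp":[0,-0.6,0],"turn":0,"claw":66},{"dp":[0,-0.6,0],"turn":0,"claw":66},{"dp":[0,-0.3,0],"turn":0,"claw":70},{"dp":[0,0,0],"turn":0,"claw":70}]' 
python3 cl.py r5
cat > dm.py <<'E'
from m import *
import sys
p,R=rep()
for n in('scene','side','wrist'):
    c=cam(n); P=cloud(c); f=c['frame']; hsv=cv2.cvtColor(f,cv2.COLOR_BGR2HSV); X,Y,Z=P[...,0],P[...,1],P[...,2]
    ok=(c['depth']>0)&(X>.38)&(X<.52)&(Y>-.08)&(Y<.18)
    def sh(nm,m,k):
        for cc,Q in comps(m,P,k):
            r=cv2.minAreaRect((Q[:,:2]*1000).astype(np.float32)); print(n,nm,cc,len(Q),Q.mean(0).round(4),np.round(r[0],1),np.round(r[1],1),round(r[2],1))
    sh('grip',ok&(Z>.049)&(Z<.06),15)
    sh('brass',ok&(Z<.025)&(Z>.004)&(hsv[...,1]>140)&(hsv[...,0]>=18)&(hsv[...,0]<=32)&(f[...,2]>100),4)
    sh('track',ok&(Z<.02)&(Z>.009)&(hsv[...,1]<70),200)
E
python3 dm.py
```

```text
clock: 83.95
position: [0.6071, 0.1318, 0.2547]
ee_rot: [0.489, -0.511, 0.511, -0.489]
ft_force: [0.3, -0.5, -0.5]
grip_width: 0.819
t 83.95 p [0.6071 0.1318 0.2547] 
R [[-0.044, 0.002, 0.999], [-0.999, 0.0, -0.044], [-0.0, -1.0, 0.002]] F [ 0.3 -0.5 -0.5] g 69.9 q [ 0.48  0.52 -1.12  1.34  0.46  1.56 -0.63]
above tile at -98 716 face z [114. 185.] x [-20.  21.] y [-121.  -80.]
  tile -98 off face [ 6.2  8.3 20.2]
above tile at 17 703 face z [115. 186.] x [-21.  21.] y [-7. 31.]
  tile 17 off face [ 6.1  8.3 20.1]
above tile at 132 719 face z [114. 183.] x [-20.  20.] y [108. 149.]
  tile 132 off face [ 6.1  8.3 19.5]
t 84.0 p [0.6068 0.1315 0.2535] 
R [[-0.044, -0.0, 0.999], [-0.999, -0.0, -0.044], [0.0, -1.0, -0.0]] F [ 0.3  0.8 -0.7] g 70.2 q [ 0.48  0.52 -1.12  1.34  0.46  1.56 -0.63]
scene grip [360. 202.] 68 [0.4465 0.0327 0.054 ] [446.4  33.1] [18.3 30.4] 82.4
scene brass [378. 216.] 4 [0.471  0.0766 0.0156] [471.   76.5] [2.7 6. ] 74.9
scene brass [379. 220.] 5 [0.4819 0.0773 0.0161] [480.8  77.1] [3.5 5.2] 80.8
scene track [387. 208.] 376 [0.4482 0.1081 0.0141] [447.8  99.2] [97.9 42.1] 89.4
scene track [348. 212.] 220 [0.4468 0.0014 0.0142] [445.6   2. ] [46.4 41.3] 88.7
side grip [382. 300.] 97 [0.4464 0.0392 0.0528] [446.7  37.2] [27.3 21. ] 0.2
side brass [362. 327.] 37 [0.4782 0.0817 0.0111] [477.8  82. ] [ 5.3 14.2] 89.9
side track [377. 333.] 881 [0.4472 0.0933 0.0138] [447.7  69.1] [171.6  40.1] 88.6
wrist grip [176. 288.] 410 [0.445  0.0368 0.0526] [444.4  36. ] [19.1 27.6] 88.7
wrist brass [209. 238.] 104 [0.4747 0.0797 0.0125] [473.4  78.9] [19.3  7.5] 12.4
wrist track [184. 236.] 3878 [0.4465 0.0825 0.0128] [445.   66.3] [169.2  40.1] 88.6
```

All three clips grip tile and upright alike. The grip sits at y≈.0355 and the pointer at y≈.079, and all three views give an offset of 43–45 mm. I'll go over the dimmer grip.

```bash
python3 -m jog '[{"dp":[0.34,-0.2,-0.52],"turn":0,"claw":55},{"dp":[0.34,0,-0.52],"turn":0,"claw":55},{"dp":[0.34,0,-0.52],"turn":0,"claw":55},{"dp":[0.34,0,-0.52],"turn":0,"claw":55},{"dp":[0.34,0,-0.52],"turn":0,"claw":55},{"dp":[0.36,0,-0.53],"turn":-0.2,"claw":55},{"dp":[0,0.7,0],"turn":0,"claw":55},{"dp":[0,0.7,0],"turn":0,"claw":55},{"dp":[0,0.7,0],"turn":0,"claw":55},{"dp":[0,0.7,0],"turn":0,"claw":55},{"dp":[0,0,0],"turn":0,"claw":55},{"dp":[0,0,0],"turn":0,"claw":55}]'; python3 dm.py; python3 - <<'E'
from h import *
print(units([.4458,.0355,.0]))
E
```

```text
clock: 85.65
position: [0.4481, 0.0372, 0.1253]
ee_rot: [-0.493, 0.507, -0.507, 0.493]
ft_force: [0.8, 0.1, -0.1]
grip_width: 0.645
t 85.65 p [0.4481 0.0372 0.1253] 
R [[-0.027, -0.0, 1.0], [-1.0, 0.0, -0.027], [-0.0, -1.0, -0.0]] F [ 0.8  0.1 -0.1] g 55.1 q [ 1.12  0.17 -1.36  1.94  0.18  1.17 -0.34]
scene grip [360. 202.] 64 [0.4463 0.0325 0.0543] [445.3  32.5] [18.4 27. ] 88.5
scene brass [378. 218.] 10 [0.4771 0.077  0.016 ] [476.9  77.2] [13.2  4.4] 4.5
scene track [387. 208.] 377 [0.4483 0.1079 0.0142] [448.4  99.6] [99.2 41.3] 89.1
scene track [348. 212.] 217 [0.4468 0.0013 0.0144] [446.1   2.2] [46.5 40.5] 88.8
side grip [381. 300.] 97 [0.4467 0.0393 0.053 ] [446.7  37.2] [27.2 21.1] 1.5
side brass [362. 327.] 39 [0.4779 0.0819 0.0115] [477.7  81.4] [14.3  7.8] 3.8
side track [377. 332.] 896 [0.4473 0.0931 0.0137] [447.6  68.6] [170.7  40. ] 88.7
wrist grip [314. 232.] 1062 [0.4437 0.0364 0.0527] [443.8  35.5] [20.4 27.4] 88.5
wrist brass [352. 163.] 184 [0.4734 0.079  0.0143] [472.7  78.9] [ 5. 19.] 88.6
wrist track [315. 160.] 9848 [0.4449 0.0793 0.0129] [444.5  65.6] [168.2  39.6] 88.7
[ 0.02  2.51 -0.06]
```

```bash
python3 -m jog '[{"dp":[0.02,0.6,-0.05],"turn":0,"claw":55},{"dp":[0,0.6,0],"turn":0,"claw":55},{"dp":[0,0.5,0],"turn":0,"claw":55},{"dp":[0,0.4,0],"turn":0,"claw":55},{"dp":[0,0.3,0],"turn":0,"claw":55},{"dp":[0,0.1,0],"turn":0,"claw":55},{"dp":[0,0,0],"turn":0,"claw":24},{"dp":[0,0,0],"turn":0,"claw":24},{"dp":[0,0,0],"turn":0,"claw":24},{"dp":[0,0,0],"turn":0,"claw":24},{"dp":[0,0,0],"turn":0,"claw":24},{"dp":[0,0,0],"turn":0,"claw":24},{"dp":[0,0,0],"turn":0,"claw":24},{"dp":[0,0,0],"turn":0,"claw":24}]' 30
python3 -m jog '[{"dp":[-0.1,0,0],"turn":0,"claw":24},{"dp":[-0.15,0,0],"turn":0,"claw":24},{"dp":[-0.15,0,0],"turn":0,"claw":24},{"dp":[-0.15,0,0],"turn":0,"claw":24},{"dp":[-0.15,0,0],"turn":0,"claw":24},{"dp":[-0.15,0,0],"turn":0,"claw":24},{"dp":[-0.04,0,0],"turn":0,"claw":24},{"dp":[0,0,0],"turn":0,"claw":24},{"dp":[0,0,0],"turn":0,"claw":24}]'
python3 -m jog '[{"dp":[0,0,0],"turn":0,"claw":35},{"dp":[0,0,0],"turn":0,"claw":45},{"dp":[0,0,0],"turn":0,"claw":55},{"dp":[0,0,0],"turn":0,"claw":55},{"dp":[0,-0.3,0],"turn":0,"claw":55},{"dp":[0,-0.6,0],"turn":0,"claw":55},{"dp":[0,-0.6,0],"turn":0,"claw":55},{"dp":[0,-0.8,0],"turn":0,"claw":55},{"dp":[0,-0.8,0],"turn":0,"claw":55},{"dp":[0.6,0,0],"turn":0,"claw":55},{"dp":[0.6,0,0],"turn":0,"claw":55},{"dp":[0,0,0],"turn":0,"claw":55}]'
python3 dm.py; python3 cl.py r6
```

```text
clock: 87.55
position: [0.4458, 0.0358, 0.0]
ee_rot: [0.493, -0.507, 0.507, -0.493]
ft_force: [-1.3, -0.0, 6.9]
grip_width: 0.315
clock: 88.68
position: [0.4469, 0.0807, 0.0]
ee_rot: [0.493, -0.507, 0.507, -0.493]
ft_force: [-1.3, 0.2, 8.9]
grip_width: 0.319
clock: 90.18
position: [0.4448, 0.0183, 0.1548]
ee_rot: [0.493, -0.507, 0.508, -0.492]
ft_force: [0.7, 0.3, 0.5]
grip_width: 0.649
t 90.175 p [0.4448 0.0183 0.1548] 
R [[-0.031, -0.001, 1.0], [-1.0, -0.002, -0.031], [0.002, -1.0, -0.001]] F [0.7 0.3 0.5] g 55.4 q [ 1.24  0.07 -1.39  1.92  0.07  1.22 -0.2 ]
scene grip [378. 201.] 71 [0.4491 0.0772 0.054 ] [449.   77.9] [20.  26.7] 89.6
scene brass [378. 218.] 10 [0.4771 0.0769 0.0161] [477.7  77. ] [13.5  5.1] 14.9
scene track [391. 209.] 297 [0.4512 0.1165 0.0141] [447.9 110.3] [75.6 44.1] 86.0
scene track [350. 211.] 276 [0.4444 0.009  0.0143] [446.6  24.2] [91.  41.5] 88.2
side grip [379. 314.] 105 [0.4476 0.0844 0.0532] [446.9  82.7] [27.7 20.3] 5.8
side brass [362. 327.] 38 [0.4783 0.0821 0.0115] [478.2  81.3] [ 8.2 13.8] 72.7
side track [377. 330.] 841 [0.447  0.0834 0.0137] [447.4  67.5] [173.   39.8] 88.6
wrist grip [319. 140.] 1045 [0.4447 0.0804 0.0527] [444.7  80.1] [19.1 27.7] 88.4
wrist brass [354. 139.] 148 [0.4734 0.0788 0.0146] [472.8  78.8] [ 4.9 18.9] 88.4
wrist track [319. 147.] 8764 [0.4447 0.0711 0.0129] [444.6  65.3] [168.6  39.5] 88.6
t 90.325 p [0.4449 0.0212 0.1546] 
R [[-0.026, -0.001, 1.0], [-1.0, -0.0, -0.026], [0.0, -1.0, -0.001]] F [-0.4 -0.2  0.6] g 55.1 q [ 1.24  0.07 -1.39  1.92  0.07  1.22 -0.21]
above tile at -98 708 face z [115. 185.] x [-20.  21.] y [-121.  -80.]
  tile -98 off face [ 6.2  8.3 20.3]
above tile at 17 706 face z [115. 186.] x [-20.  22.] y [-7. 31.]
  tile 17 off face [ 6.2  8.2 20. ]
above tile at 132 714 face z [115. 183.] x [-20.  20.] y [108. 148.]
  tile 132 off face [ 6.2  8.2 19.4]
```

The grip and the pointer agree within about 1 mm along the track in all three views. I'll take one last picture before handing in.

```bash
python3 -m jog '[{"dp":[0,-0.5,0],"turn":0,"claw":55},{"dp":[0,0,0],"turn":0,"claw":55},{"dp":[0,0,0],"turn":0,"claw":55}]'; python3 cl.py fin | head -2
```

```text
clock: 90.75
position: [0.4446, 0.0208, 0.1789]
ee_rot: [-0.494, 0.507, -0.506, 0.493]
ft_force: [-0.6, -0.1, -0.3]
grip_width: 0.646
t 90.75 p [0.4446 0.0208 0.1789] 
R [[-0.027, -0.001, 1.0], [-1.0, -0.001, -0.027], [0.001, -1.0, -0.001]] F [-0.6 -0.1 -0.3] g 55.1 q [ 1.29 -0.   -1.39  1.88 -0.    1.26 -0.13]
```

View pics/fin.png

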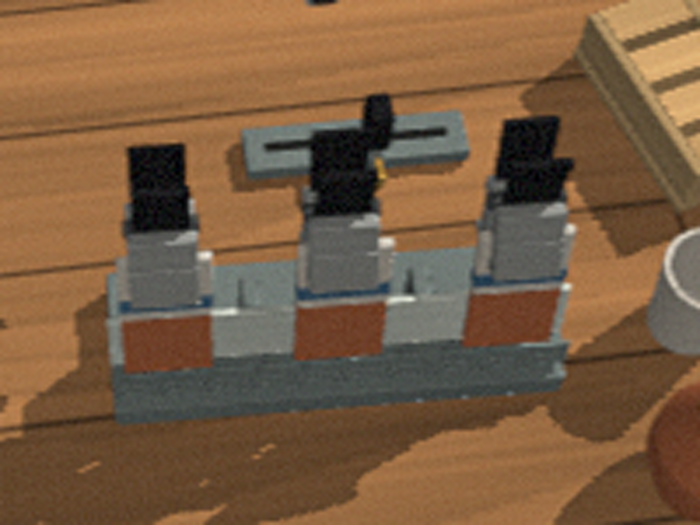

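The picture shows all three tiles glazed half up, clipped at (160,230), (345,230) and (530,210), and the dimmer grip at (378,120) level with the pointer at (380,170). The robot is clear of everything.

```bash
python3 -c "
from workcell import manip
print(manip.hand_in())"
```

```text
the job is handed in; nothing more can be done
None
```

All three tiles stand clipped at their own uprights, the dimmer is set, and I handed the job in at about 91 s. No verdict was reported.

**Last checks**
- **Tiles:** all three sit flat, with front faces about 8 mm off the stand's face, which is one tile thickness.
- **Clips:** each clip sits over its tile's top edge in line with the face, with its origin about 80 mm up. Clip grip force cannot be measured from here, so I judged it from the clips' positions.
- **Dimmer:** the grip is within about 1 mm of the pointer along the track in all three views.
- **Robot:** the arm was clear of everything at hand-in.
- **Bowl, cup and vase:** I never touched them, but I did not measure their positions again at the end.

**What disagreed or went wrong**
- **Finger length:** the finger ends are about 36 mm higher than the stated TCP. My first tile grasp closed at the tile's top edge and missed because of this; I measured the offset and corrected for it.
- **Cameras:** they differed by 2–5 mm, so I used averages and relative measurements.
- **Knocked clip:** one clip was knocked aside before I reached it; I found it again and used it.
- **Second clip:** it briefly touched its tile's top with about 8 N on the way down. I backed off and shifted it before releasing, and the tile had not moved.

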